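# Pile the mending tins on the tilting stand

### The job

Put the mending tins away on the tilting stand: first flip its red-knobbed pawl over to release the ratchet, then push the raised deck down flat and flip the pawl back again, so that it is engaged for next time. Then stack every closed tin on the shelf, each lying flat (either broad face down) and in any order, into one straight, square column exactly over the cork inlay on the deck, and leave the other things on the shelf where they are.

Things in the scene. Friction and masses are not known exactly. Their poses are not given: they have to be found in the camera images.
- stand: low tilting stand, fixed to the shelf: dark wooden base 190 x 172 mm, 12 mm thick. Origin on the shelf under the middle of the deck when flat; x from the deck's hinge (near edge, robot side) to its far edge, y to the left seen from the robot, z up. A steel toothed wheel (top 86 mm above the shelf) turns on the hinge axis at y = -66 to -76 mm; the pawl stands beyond it on the -y side
- deck_hinge (a point): point on the deck's hinge axis at the middle of its width: 75 mm from the stand's origin in -x, 45 mm above the shelf; the axis runs along the stand's y
- deck (a joint): tilt (rad) of the white deck, 160 x 125 mm, 10 mm thick, reaching 154 mm beyond the hinge: 0 = flat (end stop, top 53 mm above the shelf), 0.8 = far edge raised most. Stiff: stays where left; about 4 N down near the far edge lowers it. With the pawl engaged it can be raised (clicks) but not lowered past the next tooth; teeth hold at about 0.3, 0.5, 0.7
- deck_mark (a point): centre of the cork inlay on the deck's top face, 75 mm from the hinge axis along the deck; the inlay is 68 mm (x) x 96 mm (y), the footprint of a tin. The point turns with the deck: x points away from the hinge, y along the hinge, z out of the deck
- pawl (a joint): angle (rad) of the ratchet pawl: 0 to about 0.25 = engaged in the teeth, its lever leaning 0.6 to 0.4 rad towards the robot (stand -x); 1.3 = fully released (end stop), lever leaning 0.7 rad away (stand +x). Top-heavy: beyond about 0.8 it falls over to the released side, below 0.6 back to the engaged side, and stays there by its weight. Under 3 N on the ball moves it
- pawl_knob (a point): centre of the red ball (18 mm diameter) at the tip of the pawl lever, 120 to 140 mm above the shelf; pushed in stand +x to release, -x to engage. The lever is 55 mm long, from a pivot in the stand's frame at x = -25, y = -85, z = 81 mm (axis along y), held by a fixed post 90 mm high at y = -93 to -99 mm
- tin_1: closed rectangular tin, green with a brass lid; 68 mm (its x) x 96 mm (its y) x 28 mm high, about 0.12 kg; origin at the centre of its underside, z up through the lid. May be absent. A knock can topple it off the column onto its lid or a side
- tin_2: closed rectangular tin, blue with an aluminium lid; 68 mm (its x) x 96 mm (its y) x 28 mm high, about 0.12 kg; origin at the centre of its underside, z up through the lid. May be absent. A knock can topple it off the column onto its lid or a side
- tin_3: closed rectangular tin, red with a brass lid; 68 mm (its x) x 96 mm (its y) x 34 mm high, about 0.12 kg; origin at the centre of its underside, z up through the lid. May be absent. A knock can topple it off the column onto its lid or a side
- tin_4: closed rectangular tin, yellow with an aluminium lid; 68 mm (its x) x 96 mm (its y) x 34 mm high, about 0.12 kg; origin at the centre of its underside, z up through the lid. May be absent. A knock can topple it off the column onto its lid or a side
- tin_5: closed rectangular tin, copper-coloured with a white lid; 68 mm (its x) x 96 mm (its y) x 40 mm high, about 0.12 kg; origin at the centre of its underside, z up through the lid. May be absent. A knock can topple it off the column onto its lid or a side
- tin_6: closed rectangular tin, white with a blue lid; 68 mm (its x) x 96 mm (its y) x 40 mm high, about 0.12 kg; origin at the centre of its underside, z up through the lid. May be absent. A knock can topple it off the column onto its lid or a side
- bottle: blue spray bottle with white head, 212 mm high, 72 mm diameter; origin centre of its foot; not to be disturbed
- dish: white ceramic dish of buttons, 100 mm across, 30 mm high; origin centre of its foot; not to be disturbed
- brush: wooden lint brush, 215 mm long along its x, 45 mm wide, 30 mm high; origin under its middle; not to be disturbed
- jar: glass jar, 76 mm diameter, 100 mm high; origin centre of its foot; not to be disturbed
- jar_lid: aluminium screw-top lid, 74 mm diameter, 14 mm high, lying flat; origin centre of its underside; not to be disturbed
There are look-alikes about, which are no part of the job. Leave any pink or purple look-alike of the tin_5 alone.

How it is judged:
By the outcome, as a careful person would: the job done as asked, in the order asked, and still so for the second after the job is handed in, with the robot touching nothing.
Of tin_1, tin_2, tin_3, tin_4, tin_5, tin_6 only 4 to 6 are there at a start; the rules pass over those that are not, and their reading is None.
At some moment in a run one of tin_1, tin_2, tin_3, tin_4, tin_5, tin_6 may be knocked a few centimetres aside while the robot is not near it.
Once in a run the grip may slacken for a moment while it holds something.
It also fails if it takes over 210 s, if anything falls off the work surface, if the arm or the gripper's body presses on something with over 40 N, if the wrist force passes 120 N, or if a joint passes its speed limit or range.

### The arm

A 7-joint arm with a two-finger parallel gripper is mounted at the origin on the work surface. World frame = base frame: x ahead of the robot, y to its left, z up, the work surface at z = 0. Lengths are in m, angles in rad, forces in N, time in s.
With the tool pointing down it reaches from about 0.4 to 0.85 m from the base axis. Payload 10.4 kg.
Tool frame: the origin (TCP) lies midway between the tips of the shut fingers; the grasp point (between the pads) lies 19 mm behind it; z points along the fingers, y is the line along which they close (so a half turn about z gives the same grasp; the last joint's range is limited). The gripper opens to 87 mm and grips with 3 to 60 N. Pads are 19 mm wide; open, the fingers measure 117 mm over their backs; the gripper's body (75 mm by 190 mm) begins 51 mm behind the grasp point.
Start: joints at [1.192, 0.332, -0.065, 1.46, 0.022, 1.35, -0.088], TCP at [0.218, -0.586, 0.223] pointing down, gripper open.
Joint ranges: [-2.6, 2.6], [-0.5, 2.12], [-1.47, 1.34], [0.16, 2.42], [-1.27, 4.41], [0.06, 2.06], [-2.6, 2.6]. Speed limits (rad/s): [2.22, 2.22, 2.79, 2.79, 3.14, 3.14, 3.14].

### API

Orientations are given as a unit quaternion [x, y, z, w].
In Python, from bench import sensors, eyes, order gives the robot as it stands.
- The arm moves only by the tool arm_command, never from a script. Its argument "steps" is a list of rows, each an object with "rot": the turn, a rotation vector about the world's x, y, z in degrees, a list of three; "slide": the shift along the world's x, y, z in m, a list of three; "grip": the opening, from 0 (shut) to 1 (fully open). A call has exactly 8 rows; each row shifts and turns the commanded pose from where the row before left it; what a row does not reach is not made up. A row lasts 1/8 s, in which the tool goes at most 62.5 mm and 10.7 degrees, less where a joint would pass 70% of its speed; a pose out of reach is approached as far as the arm can. A call with a gripper value outside its range is refused whole. The fingers move at their own pace and stop on an object; "newtons" is the grip in N (left out, the last holds). Time passes only in rows, so rows that do not move let the fingers close, or fill a call up. It gives the time, the measured TCP pose, the force, the opening and the grip force at its end, in the units of the state.
- sensors.read_state(): the state, without advancing time (a new reading comes with each control period).
- eyes.camera(name): name is "side" or "top" or "wrist"; returns a dict with "pixels" (384x512x3 uint8, red, green, blue), "intrinsics" (3x3 intrinsics, pixels), "k1" (the pictures are not rectified: a ray, as slopes to the right and down, at radius r is drawn at 1 + k1 r^2 times it, then the intrinsics apply), "pose" (4x4, takes a point from camera to world coordinates). Camera axes: x right, y down, z forward; pixel columns grow to the right and rows downward; lengths in m; the calibration is good to about 2 mm. A picture is of the moment at which its call begins. There is no depth.
- order.close_job(): hands the job in; it is judged then, once.
Trained networks look in a picture, given as the dict that the camera call returned (one of the last four; its "shot" number tells which), for a name from the list of things; names that differ only in an ending like _2 or _b are one class to them, and where a whole thing is asked for, a point or a joint stands for the part that bears it (a point fixed in the world has none). Each returns a list of dicts, best first, with "conf" (0 to 1); they miss things now and then, are a little off and sometimes report something else, mostly with a low value. They report only what shows in the picture. A call takes as long as a camera call. They do not tell look-alikes from the thing itself.
- eyes.look_for(name, picture): "bbox" ([left, top, right, bottom] in pixels, round what is visible of it).
The state is a dict: "time": time; "joint_positions": joint angles; "joint_vel": joint speeds; "joint_torque": joint torques, N m; "ee_pos": TCP position; "eef_rot": TCP orientation; "ft_force": force on the tool from outside, world axes, zero at the start; "torque": the same for the moment, N m; "width": finger opening in m; "grip_force": force on a finger pad.
Only numpy, scipy, OpenCV 4.12 (cv2) and the standard library are available. Lean on these libraries where they do the work, as an engineer would, in place of code of your own. Each camera call takes 0.05 s, during which the arm holds its last target. There are 200 camera calls.

## Working session

There is one attempt and no reset: what is moved stays moved. The work goes in short steps, Python scripts to look and compute and a tool call to move; the robot and the scene stay as the last step left them, time stands still between calls to the robot, and variables do not carry over. Pictures are saved under pics/ and viewed, at most 14 in all, crops included, and the job is handed in when it is done.

Besides the shell and the picture viewer there is one more tool, called after ">>>" as name([rows], argument=value, ...), one row to a line, values as JSON. arm_command: Moves the arm, as the interface text tells. Its arguments: {"type":"object","properties":{"steps":{"type":"array","items":{"type":"object","properties":{"rot":{"type":"array","items":{"type":"number"}},"slide":{"type":"array","items":{"type":"number"}},"grip":{"type":"number"}}}},"newtons":{"type":"number"}},"required":["steps"]}

```bash
ls; mkdir -p pics
cat > h.py <<'E'
import numpy as np, cv2
from bench import sensors, eyes, order
def save(p,name,crop=None,scale=1):
    im=p["pixels"][:,:,::-1]
    if crop: im=im[crop[1]:crop[3],crop[0]:crop[2]]
    if scale!=1: im=cv2.resize(im,None,fx=scale,fy=scale,interpolation=cv2.INTER_CUBIC)
    cv2.imwrite("pics/"+name,im)
def ray(p,uv):
    K=np.array(p["intrinsics"]);T=np.array(p["pose"])
    d=np.array([(uv[0]-K[0,2])/K[0,0],(uv[1]-K[1,2])/K[1,1]]);u=d.copy()
    for _ in range(30): u=d/(1+p["k1"]*(u@u))
    return T[:3,3],T[:3,:3]@np.array([u[0],u[1],1])
def atz(p,uv,z):
    o,d=ray(p,uv);return o+d*(z-o[2])/d[2]
def proj(p,X):
    K=np.array(p["intrinsics"]);T=np.array(p["pose"])
    c=T[:3,:3].T@(np.array(X)-T[:3,3]);u=c[:2]/c[2];u=u*(1+p["k1"]*(u@u))
    return np.array([K[0,0]*u[0]+K[0,2],K[1,1]*u[1]+K[1,2]])
def tri(a,ua,b,ub):
    o1,d1=ray(a,ua);o2,d2=ray(b,ub)
    s=np.linalg.lstsq(np.c_[d1,-d2],o2-o1,rcond=None)[0]
    x,y=o1+s[0]*d1,o2+s[1]*d2
    return (x+y)/2,np.linalg.norm(x-y)
E
python3 - <<'E'
from h import *
np.set_printoptions(precision=3,suppress=True)
for c in ("top","side","wrist"):
    p=eyes.camera(c);save(p,c+"0.png",scale=1.5)
    print(c,np.array(p["pose"])[:3].round(3).tolist(),p["k1"],np.diag(p["intrinsics"]))
    if c!="wrist":
        for n in ("stand","deck","pawl_knob","tin_1","bottle","dish","brush","jar","jar_lid"):
            print(n,[(np.round(d["bbox"]).astype(int).tolist(),round(d["conf"],2)) for d in eyes.look_for(n,p)])
print(sensors.read_state())
E
```

```text
pics
top [[-0.018, -0.983, 0.183, 0.278], [-1.0, 0.019, 0.005, -0.002], [-0.008, -0.183, -0.983, 1.616]] -0.052721552792701215 [497.04 497.04   1.  ]
stand [([224, 155, 281, 216], 0.58)]
deck [([225, 158, 271, 211], 0.68), ([225, 155, 279, 215], 0.25)]
pawl_knob []
tin_1 [([318, 231, 354, 252], 0.89), ([352, 126, 383, 152], 0.79), ([158, 237, 190, 258], 0.73), ([322, 163, 354, 192], 0.73), ([353, 192, 392, 221], 0.67), ([109, 208, 140, 234], 0.59), ([365, 250, 399, 283], 0.56)]
bottle [([157, 115, 189, 149], 0.63)]
dish [([211, 110, 240, 138], 0.58)]
brush [([326, 104, 340, 168], 0.8)]
jar [([254, 108, 284, 132], 0.72)]
jar_lid [([239, 231, 263, 255], 0.7)]
side [[-0.732, -0.435, 0.525, -0.025], [-0.681, 0.447, -0.58, 0.607], [0.017, -0.782, -0.623, 0.754]] 0.03829924467645035 [353.007 353.007   1.   ]
stand [([209, 167, 292, 237], 0.77)]
deck [([219, 168, 290, 224], 0.88)]
pawl_knob [([273, 172, 279, 183], 0.41)]
tin_1 [([331, 183, 362, 211], 0.98), ([276, 133, 304, 156], 0.97), ([285, 159, 313, 185], 0.96), ([138, 289, 189, 337], 0.78), ([326, 155, 355, 179], 0.68), ([374, 172, 409
[... 170 characters left out ...]
0, 232, 182], 0.86)]
jar_lid [([284, 227, 306, 252], 0.95)]
wrist [[0.348, -0.908, -0.234, 0.281], [-0.938, -0.337, -0.088, -0.563], [0.001, 0.251, -0.968, 0.385]] 0.003858768886057638 [267.407 267.407   1.   ]
{'time': 1.05, 'joint_positions': array([ 1.192,  0.332, -0.065,  1.46 ,  0.022,  1.35 , -0.089]), 'joint_vel': array([-0.001,  0.001, -0.001, -0.001, -0.001, -0.001, -0.001]), 'joint_torque': array([ -0.001, -62.306,   0.024, -39.013,  -0.061,   0.032,   0.   ]), 'ee_pos': array([ 0.218, -0.586,  0.223]), 'eef_rot': array([0.984, 0.177, 0.   , 0.   ]), 'ft_force': array([ 0.642,  0.249, -0.512]), 'torque': array([0.038, 0.057, 0.01 ]), 'grip_force': 0.0, 'width': 0.08682921393767085}
```

View pics/top0.png

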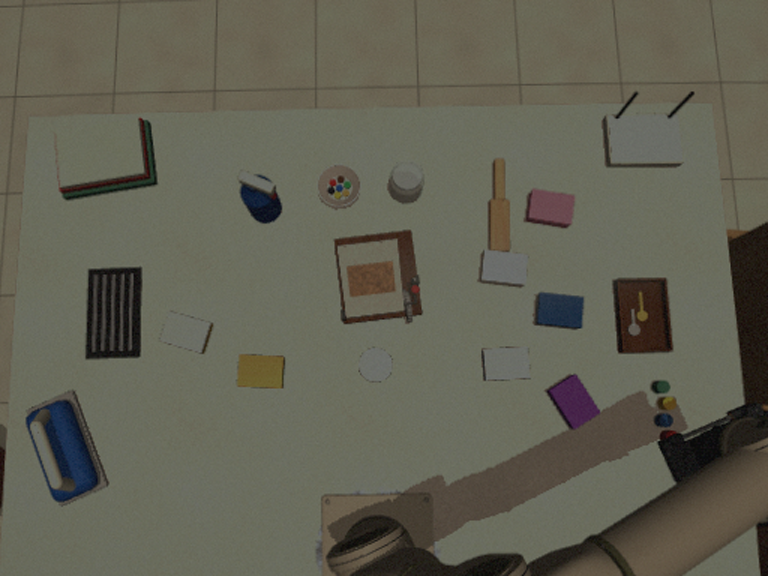

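View pics/side0.png

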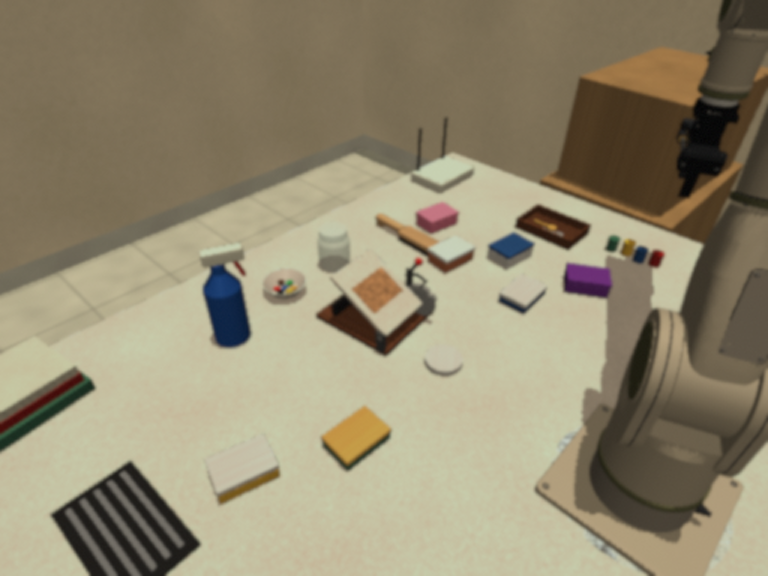

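In the top view (x1.5 picture), these could be taken for tins:
- (505,267): white lid with copper side, so tin_5.
- (560,310): blue lid with white side, so tin_6.
- (506,363): aluminium lid with blue side, so tin_2.
- (186,331): aluminium lid with yellow side, so tin_4.
- (261,371): brass lid with green side, so tin_1.
- (551,208) pink and (574,402) purple: look-alikes, leave alone.
- The router at (645,140) and the tray at (642,315) are not tins. tin_3 is absent.

The stand's red knob is at (415,290). Next I'll measure the rectangles and check one crop.

```bash
cat >> h.py <<'E'
def rect(p,c,z,half=26,dark=None,tol=28):
    """min-area rect of the colour blob around pixel c, corners taken to height z; -> centre, long-axis yaw, sizes"""
    im=cv2.GaussianBlur(p["pixels"],(3,3),0);u,v=int(round(c[0])),int(round(c[1]))
    m=np.zeros((im.shape[0]+2,im.shape[1]+2),np.uint8)
    cv2.floodFill(im.copy(),m,(u,v),0,(tol,)*3,(tol,)*3,4|(255<<8)|cv2.FLOODFILL_MASK_ONLY|cv2.FLOODFILL_FIXED_RANGE)
    cs,_=cv2.findContours(m[1:-1,1:-1],cv2.RETR_EXTERNAL,cv2.CHAIN_APPROX_NONE)
    cc=max(cs,key=cv2.contourArea).reshape(-1,2)
    W=np.array([atz(p,q,z)[:2] for q in cc])
    (cx,cy),(a,b),t=cv2.minAreaRect((W*1000).astype(np.float32))
    if a<b: a,b,t=b,a,t+90
    return np.array([cx,cy])/1000,(t+90)%180-90,(round(a),round(b))
E
python3 - <<'E'
from h import *
p=eyes.camera("top");s=eyes.camera("side")
for n,c,z in [("t5",(337,178),.04),("t6",(373,206),.04),("t2",(337,242),.028),("t4",(124,221),.034),("t1",(174,247),.028)]:
    for tol in (12,20,30): print(n,tol,*rect(p,c,z,tol=tol))
for c in [(335,238),(412,231),(422,315),(343,323)]: print(atz(p,np.array(c)/1.5,.012).round(3))
K=lambda q,c,f,sz:cv2.resize(q["pixels"][c[1]:c[3],c[0]:c[2]],sz,interpolation=cv2.INTER_CUBIC)
A=K(p,(215,145,295,225),5,(400,400));B=K(s,(200,160,300,240),5,(400,400*80//100))
B=np.vstack([B,np.zeros((80,400,3),np.uint8)])
C=K(s,(270,120,370,220),2,(200,200));D=K(s,(130,260,270,340),2,(350,200))
bot=np.hstack([C,D,np.zeros((200,250,3),np.uint8)])
cv2.imwrite("pics/c1.png",np.vstack([np.hstack([A,B]),bot])[:,:,::-1])
E
```

```text
t5 12 [4.60925415e-01 2.50549316e-04] -89.82442153990269 (1550, 996)
t5 20 [0.48223511 0.00435461] -89.9107631444931 (1604, 1039)
t5 30 [ 0.59280249 -0.02215955] 88.8025894165039 (1812, 1289)
t6 12 [ 0.49215628 -0.39745593] 83.09786224365234 (92, 63)
t6 20 [ 0.49125427 -0.39562396] 83.09785461425781 (98, 67)
t6 30 [ 0.49146024 -0.39558301] 82.4573745727539 (100, 70)
t2 12 [0.46303568 0.000565  ] -89.95256640017033 (1566, 1006)
t2 20 [0.48515369 0.00546979] -89.96995368413627 (1621, 1050)
t2 30 [ 0.5952887  -0.02062897] 88.75577545166016 (1828, 1300)
t4 12 [ 4.64680664e-01 -3.15063477e-04] 89.97279357910156 (1565, 1007)
t4 20 [0.48563715 0.00627155] 89.97076416015625 (1621, 1049)
t4 30 [ 0.59408856 -0.02055896] 88.75577545166016 (1821, 1295)
t1 12 [0.37475696 0.24381041] 89.052001953125 (90, 67)
t1 20 [0.37585672 0.24184958] 85.91181945800781 (97, 69)
t1 30 [0.37628775 0.24091377] 89.0527114868164 (102, 70)
[0.666 0.081 0.012]
[ 0.679 -0.089  0.012]
[ 0.491 -0.106  0.012]
[0.477 0.066 0.012]
```

View pics/c1.png

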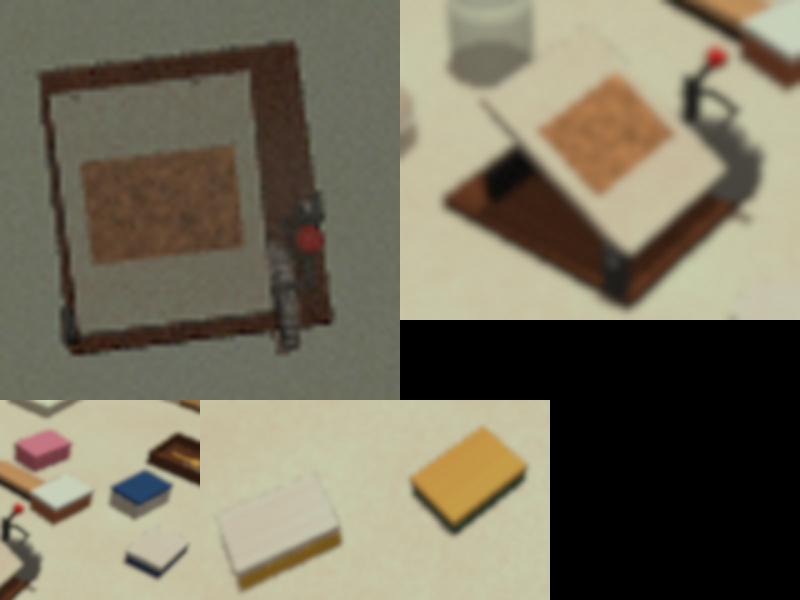

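Run:
```python
from h import *
np.set_printoptions(precision=4,suppress=True)
p=eyes.camera("top");s=eyes.camera("side")
T=lambda q:np.array(q)/5+[215,145]-.4
S=lambda q:(np.array(q)-[400,0])/4+[200,160]-.4
k,e=tri(p,T((310,240)),s,S((717,57)));print("knob",k,e)
# TL far-left, TR, BR, BL in top view; same order in side view
top=[(80,160),(235,146),(244,246),(92,263)];side=[(540,128),(617,72),(672,133),(602,196)]
C=np.array([tri(p,T(a),s,S(b))[0] for a,b in zip(top,side)]);print(C)
m=C.mean(0);xd=(C[0]+C[1]-C[2]-C[3])/2;yd=(C[0]+C[3]-C[1]-C[2])/2
print("mark",m,"x",np.linalg.norm(xd),"tilt",np.arcsin(xd[2]/np.linalg.norm(xd)),"yawx",np.arctan2(xd[1],xd[0]),"y",np.linalg.norm(yd),"yawy",np.arctan2(-yd[0],yd[1]))
for yaw in (.083,):
  R=np.array([[np.cos(yaw),-np.sin(yaw)],[np.sin(yaw),np.cos(yaw)]])
  t=np.arcsin((m[2]-.0505)/.0754) # approx
  from scipy.optimize import brentq
  t=brentq(lambda t:.045+.075*np.sin(t)+.008*np.cos(t)-m[2],0,1);print("tilt",t)
  print("O from mark",m[:2]-R@[-.075+.075*np.cos(t)-.008*np.sin(t),0])
  lean=np.arccos(np.clip((k[2]-.081)/.055,-1,1));print("lean",lean,"O from knob",k[:2]-R@[-.025-.055*np.sin(lean),-.085])
# white-lid tins: local contrast
for n,c,z in [("t5",(337,178),.04),("t2",(337,242),.028),("t4",(124,221),.034)]:
  for tol in (4,5,6,7,8,9,10):
    try:
      r=rect(p,c,z,tol=tol)
      if r[2][0]<130: print(n,tol,*r)
    except Exception as ex: print(ex)
```

```text
knob [ 0.5278 -0.086   0.1287] 0.00227099019427578
[[ 0.5826  0.0524  0.1081]
 [ 0.592  -0.0426  0.1046]
 [ 0.5352 -0.0469  0.0723]
 [ 0.5235  0.0471  0.074 ]]
mark [0.5583 0.0025 0.0897] x 0.06692834270684897 tilt 0.5186401065805306 yawx 0.08271580950878431 y 0.095131141208208 yawy 0.1106455338426767
tilt 0.5285798898304287
O from mark [0.5726 0.0037]
lean 0.5216086351291399 O from knob [0.573 0.003]
t5 4 [ 0.5895 -0.286 ] 82.17832946777344 (91, 60)
t5 5 [ 0.5903 -0.286 ] 82.47453308105469 (91, 62)
t5 6 [ 0.5903 -0.286 ] 82.7874984741211 (91, 63)
t5 7 [ 0.5901 -0.2861] 82.78739929199219 (92, 63)
t5 8 [ 0.5902 -0.2875] 82.44925689697266 (94, 64)
t5 9 [ 0.5898 -0.2868] 84.05838012695312 (95, 65)
t5 10 [ 0.5893 -0.2899] 82.17697143554688 (102, 66)
t2 4 [ 0.3833 -0.2824] -85.73898983001709 (92, 67)
t2 5 [ 0.3863 -0.2879] -81.02993965148926 (107, 72)
```

The crop shows the copper side of tin_5, the white side of tin_6, the blue side of tin_2, the yellow side of tin_4 and the green side of tin_1. The knob, at crop pixels (310,240) and (717,57), is engaged, and the deck is at about 0.52. The stand origin is about (0.573, 0.003) with a yaw of about 5°, and two independent measurements agree on it.

>>> arm_command([
  {"slide":[0.025,0.055,0],"rot":[0,0,9.4],"grip":0},
  {"slide":[0.025,0.055,0],"rot":[0,0,9.4],"grip":0},
  {"slide":[0.025,0.055,0],"rot":[0,0,9.4],"grip":0},
  {"slide":[0.025,0.055,0],"rot":[0,0,9.4],"grip":0},
  {"slide":[0.025,0.055,0],"rot":[0,0,9.4],"grip":0},
  {"slide":[0.025,0.055,0],"rot":[0,0,9.4],"grip":0},
  {"slide":[0.025,0.055,0],"rot":[0,0,9.4],"grip":0},
  {"slide":[0.025,0.055,0],"rot":[0,0,9.4],"grip":0},
])

```text
time: 2.25
ee_pos: [0.4183, -0.1441, 0.2229]
eef_rot: [0.67, 0.742, 0.0, 0.001]
ft_force: [1.7, 0.1, 0.2]
width: 0.0154
grip_force: 0.0
```

>>> arm_command([
  {"slide":[0.015,0.03,0],"grip":0},
  {"slide":[0.015,0.03,0],"grip":0},
  {"slide":[0,0,0],"grip":0},
  {"slide":[0,0,0],"grip":0},
  {"slide":[0,0,0],"grip":0},
  {"slide":[0,0,0],"grip":0},
  {"slide":[0,0,0],"grip":0},
  {"slide":[0,0,0],"grip":0},
])

```text
schema error: expected keys rot, slide, grip
```

>>> arm_command([
  {"slide":[0.018,0.03,0],"rot":[0,0,0],"grip":0},
  {"slide":[0.018,0.028,-0.03],"rot":[0,0,0],"grip":0},
  {"slide":[0,0,-0.04],"rot":[0,0,0],"grip":0},
  {"slide":[0,0,-0.041],"rot":[0,0,0],"grip":0},
  {"slide":[0.015,0,0],"rot":[0,0,0],"grip":0},
  {"slide":[0.01,0,0],"rot":[0,0,0],"grip":0},
  {"slide":[0.0,0,0],"rot":[0,0,0],"grip":0},
  {"slide":[0,0,0],"rot":[0,0,0],"grip":0},
])

```text
time: 3.25
ee_pos: [0.4793, -0.088, 0.1125]
eef_rot: [0.672, 0.741, 0.0, 0.001]
ft_force: [-0.5, 0.0, 0.2]
width: 0.0004
grip_force: 0.0
```

>>> arm_command([
  {"slide":[0.012,0,0],"rot":[0,0,0],"grip":0},
  {"slide":[0.012,0,0],"rot":[0,0,0],"grip":0},
  {"slide":[0.012,0,0],"rot":[0,0,0],"grip":0},
  {"slide":[0.012,0,0],"rot":[0,0,0],"grip":0},
  {"slide":[0.012,0,0],"rot":[0,0,0],"grip":0},
  {"slide":[0.012,0,0],"rot":[0,0,0],"grip":0},
  {"slide":[0.005,0,0],"rot":[0,0,0],"grip":0},
  {"slide":[0,0,0],"rot":[0,0,0],"grip":0},
])

```text
time: 4.25
ee_pos: [0.556, -0.0877, 0.1115]
eef_rot: [0.672, 0.741, 0.0, -0.0]
ft_force: [0.9, -0.8, -0.7]
width: 0.0003
grip_force: 0.2
```

Run:
```python
from h import *
p=eyes.camera("side");save(p,"s1.png",(190,120,330,240),4)
```

```text
(no output)
```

View pics/s1.png

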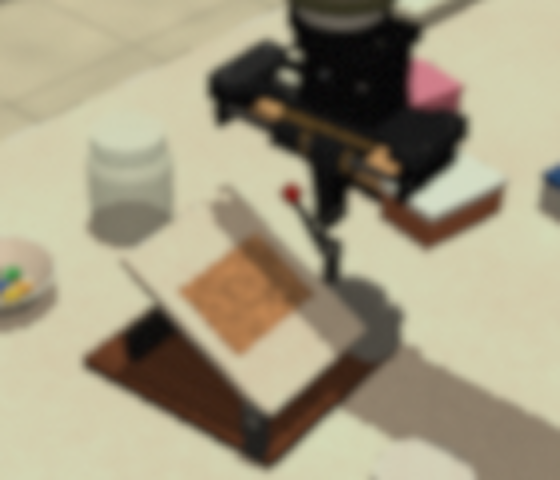

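The red ball at (290,192) now leans to the far side, so the pawl is released. Next I push the deck down.

>>> arm_command([
  {"slide":[-0.01,0,0.03],"rot":[0,0,0],"grip":0},
  {"slide":[0,0,0.055],"rot":[0,0,0],"grip":0},
  {"slide":[0.02,0.04,0],"rot":[0,0,0],"grip":0},
  {"slide":[0.03,0.04,0],"rot":[0,0,0],"grip":0},
  {"slide":[0.019,0.015,-0.02],"rot":[0,0,0],"grip":0},
  {"slide":[0.0,0,-0.03],"rot":[0,0,0],"grip":0},
  {"slide":[0.0,0,-0.015],"rot":[0,0,0],"grip":0},
  {"slide":[0,0,-0.01],"rot":[0,0,0],"grip":0},
])

```text
time: 5.3
ee_pos: [0.6147, 0.0067, 0.1215]
eef_rot: [0.672, 0.741, 0.0, 0.0]
ft_force: [0.6, -0.2, 3.0]
width: 0.0003
grip_force: 1.2
```

>>> arm_command([
  {"slide":[0,0,-0.012],"rot":[0,0,0],"grip":0},
  {"slide":[0,0,-0.012],"rot":[0,0,0],"grip":0},
  {"slide":[0,0,-0.012],"rot":[0,0,0],"grip":0},
  {"slide":[0,0,-0.012],"rot":[0,0,0],"grip":0},
  {"slide":[0,0,-0.008],"rot":[0,0,0],"grip":0},
  {"slide":[0,0,-0.004],"rot":[0,0,0],"grip":0},
  {"slide":[0,0,0],"rot":[0,0,0],"grip":0},
  {"slide":[0,0,0],"rot":[0,0,0],"grip":0},
])

```text
time: 6.3
ee_pos: [0.6143, 0.0071, 0.0614]
eef_rot: [0.672, 0.741, -0.0, -0.0]
ft_force: [-0.2, -0.7, 0.5]
width: 0.0003
grip_force: 0.0
```

>>> arm_command([
  {"slide":[0,0,-0.004],"rot":[0,0,0],"grip":0},
  {"slide":[0,0,-0.004],"rot":[0,0,0],"grip":0},
  {"slide":[0,0,-0.002],"rot":[0,0,0],"grip":0},
  {"slide":[0,0,-0.001],"rot":[0,0,0],"grip":0},
  {"slide":[0,0,0],"rot":[0,0,0],"grip":0},
  {"slide":[0,0,0],"rot":[0,0,0],"grip":0},
  {"slide":[0,0,0],"rot":[0,0,0],"grip":0},
  {"slide":[0,0,0],"rot":[0,0,0],"grip":0},
])

```text
time: 7.3
ee_pos: [0.6154, 0.0072, 0.0531]
eef_rot: [0.672, 0.741, 0.0, 0.001]
ft_force: [-8.6, -0.8, 24.3]
width: 0.0004
grip_force: 12.1
```

>>> arm_command([
  {"slide":[0,0,0.04],"rot":[0,0,0],"grip":0},
  {"slide":[0,0,0.06],"rot":[0,0,0],"grip":0},
  {"slide":[0.015,-0.04,0.05],"rot":[0,0,0],"grip":0},
  {"slide":[0.01,-0.054,0],"rot":[0,0,0],"grip":0},
  {"slide":[0,0,-0.05],"rot":[0,0,0],"grip":0},
  {"slide":[0.0,0,-0.041],"rot":[0,0,0],"grip":0},
  {"slide":[-0.01,0,0],"rot":[0,0,0],"grip":0},
  {"slide":[-0.01,0,0],"rot":[0,0,0],"grip":0},
])

```text
time: 8.3
ee_pos: [0.6189, -0.0846, 0.1086]
eef_rot: [0.672, 0.741, 0.0, 0.0]
ft_force: [0.2, -0.1, 0.3]
width: 0.0006
grip_force: 0.0
```

>>> arm_command([
  {"slide":[-0.012,0,0],"rot":[0,0,0],"grip":0},
  {"slide":[-0.012,0,0],"rot":[0,0,0],"grip":0},
  {"slide":[-0.012,0,0],"rot":[0,0,0],"grip":0},
  {"slide":[-0.012,0,0],"rot":[0,0,0],"grip":0},
  {"slide":[-0.012,0,0],"rot":[0,0,0],"grip":0},
  {"slide":[-0.004,0,0],"rot":[0,0,0],"grip":0},
  {"slide":[0,0,0],"rot":[0,0,0],"grip":0},
  {"slide":[0,0,0],"rot":[0,0,0],"grip":0},
])

```text
time: 9.3
ee_pos: [0.5553, -0.0848, 0.1071]
eef_rot: [0.672, 0.741, 0.0, 0.0]
ft_force: [0.2, 0.3, 0.2]
width: 0.0007
grip_force: 0.0
```

>>> arm_command([
  {"slide":[0.01,0,0.03],"rot":[0,0,0],"grip":0},
  {"slide":[0,0,0.06],"rot":[0,0,0],"grip":1},
  {"slide":[0,0,0.06],"rot":[0,0,-1.5],"grip":1},
  {"slide":[0,0,0.05],"rot":[0,0,-1.5],"grip":1},
  {"slide":[0,-0.06,0.0],"rot":[0,0,-1.5],"grip":1},
  {"slide":[0,-0.06,0.0],"rot":[0,0,-1.5],"grip":1},
  {"slide":[0,-0.055,0],"rot":[0,0,-1.5],"grip":1},
  {"slide":[0,0,0],"rot":[0,0,-1.5],"grip":1},
])

```text
time: 10.3
ee_pos: [0.5638, -0.2655, 0.3058]
eef_rot: [0.731, 0.683, -0.001, -0.0]
ft_force: [0.3, 0.3, 0.7]
width: 0.0623
grip_force: 0.0
```

Run:
```python
from h import *
s=eyes.camera("side");w=eyes.camera("wrist")
a=cv2.resize(s["pixels"][130:250,190:330],(420,360));b=cv2.resize(w["pixels"],(376,282))
b=np.vstack([b,np.zeros((78,376,3),np.uint8)])
cv2.imwrite("pics/c2.png",np.hstack([a,b])[:,:,::-1])
print(w["pose"])
```

```text
[[ 9.97826829e-01 -6.35612584e-02 -1.73662256e-02  5.68523055e-01]
 [-6.58850431e-02 -9.65993845e-01 -2.50030104e-01 -1.94640280e-01]
 [-8.83438942e-04  2.50630920e-01 -9.68082311e-01  4.68460137e-01]
 [ 0.00000000e+00  0.00000000e+00  0.00000000e+00  1.00000000e+00]]
```

View pics/c2.png

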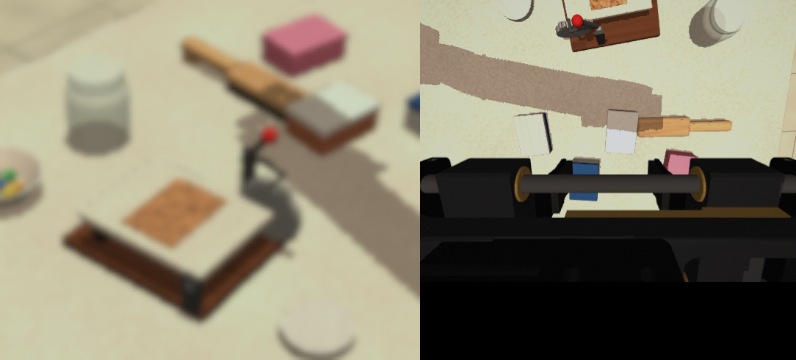

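Side crop: the deck is flat and the knob at (268,133) is back on the robot side, so the pawl is engaged. Wrist picture: tin_5 at (621,131) lies right against the brush end at (650,127). I'll fit the tins and the cork by their outlines.

```bash
cat >> h.py <<'E'
from scipy.optimize import minimize
from scipy.ndimage import map_coordinates
def fit(ps,x,y,deg,z,L=(.068,.096),span=(.012,.012,8)):
    """outline of a flat L[0] x L[1] rectangle at height z, by strongest mean colour step across its edges"""
    t=np.linspace(-.42,.42,40);a,b=L
    def pts(q,d):
        e=[(s*(a/2+d),tt*b) for s in(-1,1) for tt in t],[(tt*a,s*(b/2+d)) for s in(-1,1) for tt in t]
        E=np.array(e[0]+e[1]);c,s=np.cos(q[2]),np.sin(q[2])
        return np.c_[q[0]+c*E[:,0]-s*E[:,1],q[1]+s*E[:,0]+c*E[:,1],np.full(len(E),z)]
    ims=[cv2.GaussianBlur(p["pixels"].astype(np.float32),(0,0),.8) for p in ps]
    def smp(p,im,X):
        uv=np.array([proj(p,w) for w in X])
        return np.stack([map_coordinates(im[:,:,k],[uv[:,1],uv[:,0]],order=1,mode="nearest") for k in range(3)],1)
    def cost(q):
        f=0
        for p,im in zip(ps,ims):
            D=(smp(p,im,pts(q,.002))-smp(p,im,pts(q,-.002))).reshape(4,40,3)
            f-=np.sum(np.sqrt(np.linalg.norm(D.mean(1),axis=1)))
        return f
    q0=np.array([x,y,np.radians(deg)]);best=None
    g=[-1,-.33,.33,1]
    c=sorted((cost(q0+[i*span[0],j*span[1],np.radians(k*span[2])]),i,j,k) for i in g for j in g for k in g)[:3]
    for _,i,j,k in c:
        s=q0+[i*span[0],j*span[1],np.radians(k*span[2])]
        r=minimize(cost,s,method="Nelder-Mead",options=dict(initial_simplex=s+np.vstack([np.zeros(3),np.diag([.006,.006,.07])]),xatol=2e-4,fatol=1e-2))
        if best is None or r.fun<best.fun: best=r
    return np.round([best.x[0],best.x[1],np.degrees(best.x[2])],4),round(-best.fun,1)
E
cat > m.py <<'E'
from h import *
p=eyes.camera("top")
for n,x,y,d,z in [("cork",.573,.003,5,.053),("t5",.59,-.287,-7.5,.04),("t6",.4915,-.3965,-7,.04),("t2",.385,-.285,2,.028),("t1",.376,.242,-2,.028)]:
    print(n,*fit([p],x,y,d,z))
c=atz(p,(124,221),.034);print("t4",*fit([p],c[0],c[1],-18,.034))
w=eyes.camera("wrist")
for n,x,y,d,z in [("t5",.59,-.287,-7.5,.04),("t2",.385,-.285,2,.028)]: print("w",n,*fit([w],x,y,d,z))
print(rect(p,(333,150),.03,tol=25))
b=[d["bbox"] for d in eyes.look_for("brush",w)];print(b)
save(w,"w1.png",(200,120,480,270),2.8)
E
time python3 m.py
```

```text
cork [5.7320e-01 5.5000e-03 6.0028e+00] 21.8
t5 [ 0.5884 -0.2855 -9.3518] 14.3
t6 [ 0.4912 -0.3998 -6.2835] 9.1
t2 [ 0.3863 -0.2748  3.1818] 11.4
t1 [ 0.3757  0.2405 -3.8113] 20.7
t4 [  0.465    0.4045 -16.4433] 14.0
w t5 [ 0.5855 -0.2865 -8.0729] 26.4
w t2 [ 0.3822 -0.2787  2.0558] 30.6
(array([ 0.46586292, -0.18538148]), -17.513710021972656, (772, 131))
[[290.7, 160.5, 421.8, 189.5]]
real	0m18.806s
user	0m17.027s
sys	0m0.148s
```

View pics/w1.png

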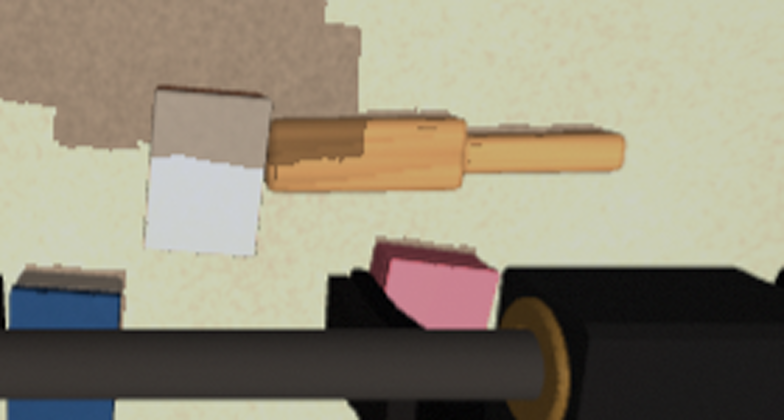

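>>> arm_command([
  {"slide":[0.009,-0.026,-0.04],"rot":[0,0,-2.1],"grip":1},
  {"slide":[0.008,-0.026,-0.04],"rot":[0,0,-2.1],"grip":1},
  {"slide":[0,0,-0.05],"rot":[0,0,0],"grip":1},
  {"slide":[0,0,-0.05],"rot":[0,0,0],"grip":1},
  {"slide":[0,0,-0.05],"rot":[0,0,0],"grip":1},
  {"slide":[0,0,-0.04],"rot":[0,0,0],"grip":1},
  {"slide":[0,0,-0.026],"rot":[0,0,0],"grip":1},
  {"slide":[0,0,0],"rot":[0,0,0],"grip":1},
])

```text
time: 11.55
ee_pos: [0.5811, -0.3102, 0.0094]
eef_rot: [0.752, 0.659, -0.0, -0.002]
ft_force: [0.2, -0.5, 0.7]
width: 0.087
grip_force: 0.0
```

>>> arm_command([
  {"slide":[0,0,0],"rot":[0,0,0],"grip":0},
  {"slide":[0,0,0],"rot":[0,0,0],"grip":0},
  {"slide":[0,0,0],"rot":[0,0,0],"grip":0},
  {"slide":[0,0,0],"rot":[0,0,0],"grip":0},
  {"slide":[0,0,0.003],"rot":[0,0,0],"grip":0},
  {"slide":[-0.015,0,0],"rot":[0,0,0],"grip":0},
  {"slide":[-0.02,0,0],"rot":[0,0,0],"grip":0},
  {"slide":[-0.015,0,0],"rot":[0,0,0],"grip":0},
], newtons=25)

```text
time: 12.55
ee_pos: [0.5309, -0.312, 0.014]
eef_rot: [0.753, 0.658, -0.0, -0.0]
ft_force: [-0.2, 0.0, -0.8]
width: 0.0678
grip_force: 24.9
```

>>> arm_command([
  {"slide":[0,0,-0.003],"rot":[0,0,0],"grip":0},
  {"slide":[0,0,0],"rot":[0,0,0],"grip":1},
  {"slide":[0,0,0],"rot":[0,0,0],"grip":1},
  {"slide":[0,0,0],"rot":[0,0,0],"grip":1},
  {"slide":[0.002,0.015,0],"rot":[0,0,0],"grip":1},
  {"slide":[0.002,0.016,0],"rot":[0,0,0],"grip":1},
  {"slide":[0,0,0],"rot":[0,0,0],"grip":1},
  {"slide":[0,0,0],"rot":[0,0,0],"grip":1},
])

```text
time: 13.55
ee_pos: [0.536, -0.281, 0.0112]
eef_rot: [0.752, 0.659, -0.0, 0.0]
ft_force: [-0.1, -0.9, 0.2]
width: 0.0869
grip_force: 0.0
```

>>> arm_command([
  {"slide":[0,0,0],"rot":[0,0,0],"grip":0},
  {"slide":[0,0,0],"rot":[0,0,0],"grip":0},
  {"slide":[0,0,0],"rot":[0,0,0],"grip":0},
  {"slide":[0,0,0],"rot":[0,0,0],"grip":0},
  {"slide":[0,0,0.03],"rot":[0,0,0],"grip":0},
  {"slide":[0,0,0.05],"rot":[0,0,0],"grip":0},
  {"slide":[0,0,0.06],"rot":[0,0,0],"grip":0},
  {"slide":[0,0,0.06],"rot":[0,0,0],"grip":0},
], newtons=40)

```text
time: 14.55
ee_pos: [0.5357, -0.2806, 0.2129]
eef_rot: [0.752, 0.659, 0.0, -0.0]
ft_force: [1.3, -1.7, -1.1]
width: 0.0675
grip_force: 40.0
```

>>> arm_command([
  {"slide":[0.01,0.04,0.04],"rot":[0,0,3],"grip":0},
  {"slide":[0.01,0.04,0.04],"rot":[0,0,3],"grip":0},
  {"slide":[0.01,0.04,0.01],"rot":[0,0,3],"grip":0},
  {"slide":[0.007,0.03,0],"rot":[0,0,4],"grip":0},
  {"slide":[0,0,0],"rot":[0,0,0],"grip":0},
  {"slide":[0,0,0],"rot":[0,0,0],"grip":0},
  {"slide":[0,0,0],"rot":[0,0,0],"grip":0},
  {"slide":[0,0,0],"rot":[0,0,0],"grip":0},
])

```text
time: 15.55
ee_pos: [0.5728, -0.1318, 0.3008]
eef_rot: [0.674, 0.739, -0.0, -0.0]
ft_force: [0.9, 0.2, -0.5]
width: 0.0678
grip_force: 40.0
```

Run:
```python
from h import *
w=eyes.camera("wrist");t=eyes.camera("top")
print(fit([w],.573,.004,5,.053),fit([t],.573,.004,5,.053))
for n in ("brush","jar_lid","jar"): print(n,[d["bbox"] for d in eyes.look_for(n,t)])
st=sensors.read_state();print(st["ee_pos"],st["eef_rot"],st["width"])
save(w,"w2.png",scale=1.5)
```

```text
(array([5.7120e-01, 3.8000e-03, 5.6789e+00]), np.float64(44.0)) (array([0.5732, 0.006 , 5.9212]), np.float64(20.8))
brush []
jar_lid [[238.7, 232.7, 261.5, 254.3]]
jar [[257.9, 105.6, 284.3, 130.9]]
[ 0.57296519 -0.13103789  0.30111338] [6.73176851e-01 7.39481523e-01 2.64814092e-05 5.85031160e-05] 0.06762275871304822
```

View pics/w2.png

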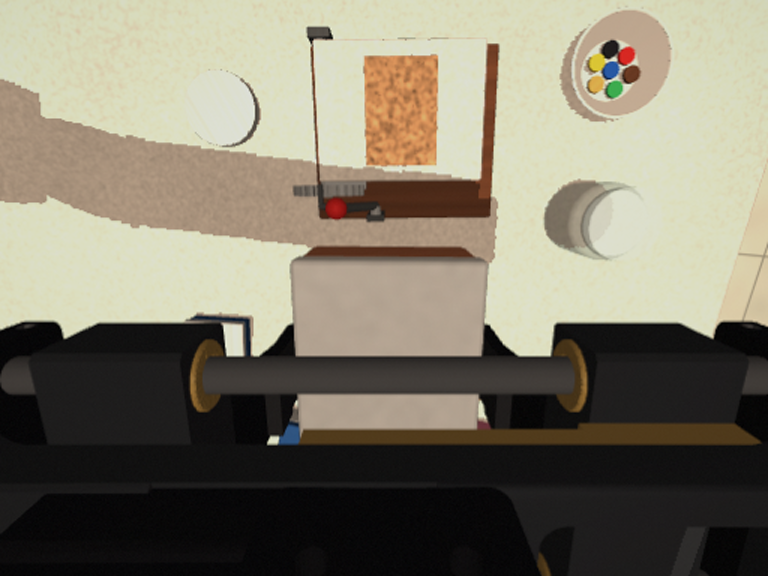

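```bash
cat >> h.py <<'E'
def held(ztop,w=None):
    """pose of the tin held: far (+y) lid edge found in the wrist picture by steepest step along the tool's line"""
    w=w or eyes.camera("wrist");st=sensors.read_state();e=st["ee_pos"];q=st["eef_rot"]
    a=2*np.arctan2(q[1],q[0])-np.pi/2;R=np.array([[np.cos(a),-np.sin(a)],[np.sin(a),np.cos(a)]])
    im=cv2.GaussianBlur(w["pixels"].astype(np.float32),(0,0),.8)
    def row(yo):
        U=np.array([proj(w,np.r_[e[:2]+R@[s,yo],ztop]) for s in np.linspace(-.028,.028,30)])
        return np.stack([map_coordinates(im[:,:,k],[U[:,1],U[:,0]],order=1) for k in range(3)],1)
    ys=np.arange(.025,.085,.0005)
    g=[(np.linalg.norm((row(y+.001)-row(y-.001)).mean(0)),y) for y in ys]
    y=max(g)[1];c=e[:2]+R@[0,y-.048]
    return dict(tcp=e.round(4),yaw=np.degrees(a).round(2),off=round(y-.048,4),centre=c.round(4))
E
python3 - <<'E'
from h import *
w=eyes.camera("wrist");print(held(.3301,w)); o=atz(w,(390/1.5,258/1.5),.330);print(o)
E
```

```text
{'tcp': array([ 0.573 , -0.131 ,  0.3011]), 'yaw': np.float64(5.38), 'off': np.float64(0.0), 'centre': array([ 0.573, -0.131])}
[ 0.56877768 -0.08724179  0.33      ]
```

>>> arm_command([
  {"slide":[-0.001,0.05,0],"rot":[0,0,0.3],"grip":0},
  {"slide":[-0.001,0.05,0],"rot":[0,0,0],"grip":0},
  {"slide":[0,0.04,-0.02],"rot":[0,0,0],"grip":0},
  {"slide":[0,0,-0.05],"rot":[0,0,0],"grip":0},
  {"slide":[0,0,-0.055],"rot":[0,0,0],"grip":0},
  {"slide":[0,0,-0.05],"rot":[0,0,0],"grip":0},
  {"slide":[0,0,-0.04],"rot":[0,0,0],"grip":0},
  {"slide":[0,0,0],"rot":[0,0,0],"grip":0},
])

```text
time: 16.85
ee_pos: [0.569, 0.009, 0.0837]
eef_rot: [0.671, 0.741, -0.002, -0.002]
ft_force: [-0.4, 0.9, -0.7]
width: 0.0677
grip_force: 40.0
```

>>> arm_command([
  {"slide":[0.002,0,-0.01],"rot":[0,0,0],"grip":0},
  {"slide":[0,0,-0.006],"rot":[0,0,0],"grip":0},
  {"slide":[0,0,-0.002],"rot":[0,0,0],"grip":0},
  {"slide":[0,0,0],"rot":[0,0,0],"grip":0},
  {"slide":[0,0,0],"rot":[0,0,0],"grip":0},
  {"slide":[0,0,0],"rot":[0,0,0],"grip":0},
  {"slide":[0,0,0],"rot":[0,0,0],"grip":0},
  {"slide":[0,0,0],"rot":[0,0,0],"grip":0},
])

```text
time: 17.85
ee_pos: [0.573, 0.0091, 0.0681]
eef_rot: [0.671, 0.741, 0.0, 0.0]
ft_force: [-0.7, -0.1, -0.9]
width: 0.0676
grip_force: 40.0
```

>>> arm_command([
  {"slide":[-0.0015,0,-0.002],"rot":[0,0,0],"grip":0},
  {"slide":[0,0,-0.001],"rot":[0,0,0],"grip":0},
  {"slide":[0,0,0],"rot":[0,0,0],"grip":0},
  {"slide":[0,0,0],"rot":[0,0,0],"grip":0},
  {"slide":[0,0,0],"rot":[0,0,0],"grip":1},
  {"slide":[0,0,0],"rot":[0,0,0],"grip":1},
  {"slide":[0,0,0],"rot":[0,0,0],"grip":1},
  {"slide":[0,0,0],"rot":[0,0,0],"grip":1},
])

```text
time: 18.85
ee_pos: [0.5715, 0.0091, 0.0652]
eef_rot: [0.671, 0.741, 0.0, 0.0]
ft_force: [-0.0, 0.9, 0.5]
width: 0.0864
grip_force: 0.0
```

>>> arm_command([
  {"slide":[0,0,0.03],"rot":[0,0,0],"grip":1},
  {"slide":[0,0,0.06],"rot":[0,0,0],"grip":1},
  {"slide":[0,0,0.06],"rot":[0,0,0],"grip":1},
  {"slide":[0,-0.03,0.05],"rot":[0,0,0],"grip":1},
  {"slide":[0,-0.05,0.04],"rot":[0,0,0],"grip":1},
  {"slide":[0,-0.02,0],"rot":[0,0,0],"grip":1},
  {"slide":[0,0,0],"rot":[0,0,0],"grip":1},
  {"slide":[0,0,0],"rot":[0,0,0],"grip":1},
])

```text
time: 19.85
ee_pos: [0.5711, -0.0879, 0.3029]
eef_rot: [0.67, 0.742, -0.0, -0.001]
ft_force: [-1.2, 0.6, -0.1]
width: 0.0872
grip_force: 0.0
```

Run:
```python
from h import *
w=eyes.camera("wrist");t=eyes.camera("top")
print(fit([w],.571,.004,5,.093),fit([t],.573,.004,5,.093))
save(w,"w3.png",scale=1.5)
```

```text
(array([ 0.5741, -0.0062,  5.411 ]), np.float64(22.1)) (array([0.5721, 0.0172, 5.9077]), np.float64(15.8))
```

View pics/w3.png

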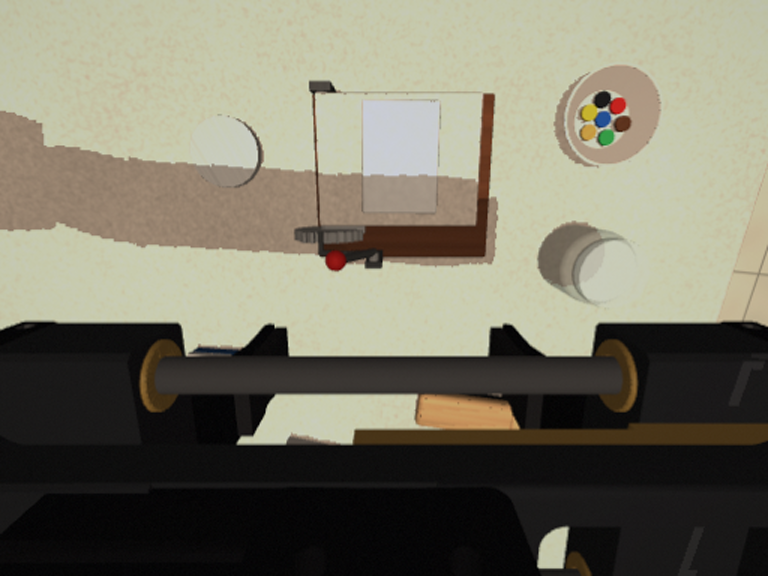

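The tin sits on the deck with lid corners at (363,99), (441,100), (438,213) and (361,212). The cork is fully covered.

Run:
```python
from h import *
w=eyes.camera("wrist")
C=np.array([atz(w,np.array(c)/1.5-.2,.093) for c in [(363,99),(441,100),(438,213),(361,212)]]);print(C.round(4),C.mean(0).round(4))
print(fit([w],.571,.004,5.5,.093,span=(.004,.004,1)))
# deck outline, left and right edge of the deck top
D=np.array([atz(w,np.array(c)/1.5-.2,.053) for c in [(315,94),(483,94),(477,226),(320,226)]]);print(D.round(4),D.mean(0).round(4))
g=cv2.cvtColor(w["pixels"],cv2.COLOR_RGB2GRAY)
print(g[58:78,265].tolist(),g[130:152,265].tolist())
```

```text
[[ 0.5347  0.0484  0.093 ]
 [ 0.601   0.0544  0.093 ]
 [ 0.6111 -0.04    0.093 ]
 [ 0.541  -0.0463  0.093 ]] [0.5719 0.0041 0.093 ]
(array([0.5727, 0.0075, 5.6373]), np.float64(19.7))
[[ 0.4862  0.0556  0.053 ]
 [ 0.6437  0.0716  0.053 ]
 [ 0.6574 -0.0511  0.053 ]
 [ 0.4981 -0.0673  0.053 ]] [0.5713 0.0022 0.053 ]
[191, 193, 197, 167, 188, 199, 199, 200, 182, 196, 203, 203, 203, 203, 203, 203, 203, 203, 204, 204] [150, 152, 151, 150, 149, 149, 150, 150, 150, 149, 150, 132, 135, 141, 140, 138, 135, 135, 138, 132, 84, 44]
```

>>> arm_command([
  {"slide":[-0.016,-0.055,0],"rot":[0,0,-2.4],"grip":1},
  {"slide":[-0.016,-0.055,0],"rot":[0,0,-2.4],"grip":1},
  {"slide":[-0.016,-0.055,0],"rot":[0,0,-2.4],"grip":1},
  {"slide":[-0.016,-0.055,0],"rot":[0,0,-2.4],"grip":1},
  {"slide":[-0.016,-0.052,0],"rot":[0,0,-2.4],"grip":1},
  {"slide":[0,0,0],"rot":[0,0,0],"grip":1},
  {"slide":[0,0,0],"rot":[0,0,0],"grip":1},
  {"slide":[0,0,0],"rot":[0,0,0],"grip":1},
])

```text
time: 21.0
ee_pos: [0.4924, -0.3599, 0.3042]
eef_rot: [0.744, 0.668, 0.0, -0.0]
ft_force: [0.6, 0.3, -0.7]
width: 0.0871
grip_force: 0.0
```

```bash
cat > look.py <<'E'
import sys
from h import *
np.set_printoptions(suppress=True)
w=eyes.camera("wrist");t=eyes.camera("top")
print([(np.array(d["bbox"]).reshape(2,2).mean(0).round().tolist()) for d in eyes.look_for("tin_1",t)])
x,y,d,z=map(float,sys.argv[1:5]);r=fit([w],x,y,d,z)
st=sensors.read_state();q=st["eef_rot"];yaw=np.degrees(2*np.arctan2(q[1],q[0]))-90
print(r,"tcp",st["ee_pos"].round(4),"yaw",yaw.round(2),"move",(r[0][:2]-st["ee_pos"][:2]).round(4),"turn",(r[0][2]-yaw).round(2))
if len(sys.argv)>5: save(w,sys.argv[5],scale=1.2)
E
python3 look.py .4912 -.398 -6.5 .04
```

```text
[[123.0, 222.0], [367.0, 207.0], [175.0, 246.0], [336.0, 242.0], [368.0, 138.0]]
(array([ 0.4917, -0.3997, -7.7954]), np.float64(48.2)) tcp [ 0.492  -0.3607  0.3043] yaw -6.21 move [-0.0003 -0.039 ] turn -1.58
```

>>> arm_command([
  {"slide":[0,-0.02,-0.05],"rot":[0,0,-0.8],"grip":1},
  {"slide":[0,-0.019,-0.05],"rot":[0,0,-0.8],"grip":1},
  {"slide":[0,0,-0.055],"rot":[0,0,0],"grip":1},
  {"slide":[0,0,-0.055],"rot":[0,0,0],"grip":1},
  {"slide":[0,0,-0.05],"rot":[0,0,0],"grip":1},
  {"slide":[0,0,-0.034],"rot":[0,0,0],"grip":1},
  {"slide":[0,0,0],"rot":[0,0,0],"grip":1},
  {"slide":[0,0,0],"rot":[0,0,0],"grip":1},
])

```text
time: 22.15
ee_pos: [0.4926, -0.401, 0.0119]
eef_rot: [0.754, 0.657, 0.0, 0.001]
ft_force: [-0.4, -0.3, 1.0]
width: 0.087
grip_force: 0.0
```

>>> arm_command([
  {"slide":[0,0,0],"rot":[0,0,0],"grip":0},
  {"slide":[0,0,0],"rot":[0,0,0],"grip":0},
  {"slide":[0,0,0],"rot":[0,0,0],"grip":0},
  {"slide":[0,0,0],"rot":[0,0,0],"grip":0},
  {"slide":[0,0,0],"rot":[0,0,0],"grip":0},
  {"slide":[0,0,0],"rot":[0,0,0],"grip":0},
  {"slide":[0,0,0],"rot":[0,0,0],"grip":0},
  {"slide":[0,0,0],"rot":[0,0,0],"grip":0},
], newtons=40)

```text
time: 23.15
ee_pos: [0.4919, -0.401, 0.011]
eef_rot: [0.754, 0.657, 0.0, 0.001]
ft_force: [-2.4, 0.7, 6.4]
width: 0.0679
grip_force: 40.0
```

>>> arm_command([
  {"slide":[0,0,0.03],"rot":[0,0,0],"grip":0},
  {"slide":[0,0,0.05],"rot":[0,0,0],"grip":0},
  {"slide":[0,0,0.06],"rot":[0,0,0],"grip":0},
  {"slide":[0.005,0.02,0.05],"rot":[0,0,2],"grip":0},
  {"slide":[0.011,0.055,0.01],"rot":[0,0,2],"grip":0},
  {"slide":[0.011,0.055,0.01],"rot":[0,0,2],"grip":0},
  {"slide":[0.011,0.055,0.01],"rot":[0,0,2],"grip":0},
  {"slide":[0.011,0.055,0.01],"rot":[0,0,2],"grip":0},
])

```text
time: 24.15
ee_pos: [0.5403, -0.1589, 0.2403]
eef_rot: [0.694, 0.72, -0.0, 0.0]
ft_force: [0.8, -0.1, -1.7]
width: 0.0675
grip_force: 40.0
```

>>> arm_command([
  {"slide":[0.011,0.055,0],"rot":[0,0,2],"grip":0},
  {"slide":[0.01,0.055,0],"rot":[0,0,1.5],"grip":0},
  {"slide":[0.01,0.054,0],"rot":[0,0,0],"grip":0},
  {"slide":[0,0,-0.05],"rot":[0,0,0],"grip":0},
  {"slide":[0,0,-0.05],"rot":[0,0,0],"grip":0},
  {"slide":[0,0,-0.02],"rot":[0,0,0],"grip":0},
  {"slide":[0,0,0],"rot":[0,0,0],"grip":0},
  {"slide":[0,0,0],"rot":[0,0,0],"grip":0},
])

```text
time: 25.15
ee_pos: [0.5727, 0.0034, 0.1221]
eef_rot: [0.672, 0.741, 0.001, 0.001]
ft_force: [0.3, -0.1, -1.4]
width: 0.0675
grip_force: 40.0
```

>>> arm_command([
  {"slide":[-0.001,-0.001,-0.008],"rot":[0,0,0],"grip":0},
  {"slide":[0,0,-0.006],"rot":[0,0,0],"grip":0},
  {"slide":[0,0,-0.003],"rot":[0,0,0],"grip":0},
  {"slide":[0,0,0],"rot":[0,0,0],"grip":0},
  {"slide":[0,0,0],"rot":[0,0,0],"grip":0},
  {"slide":[0,0,0],"rot":[0,0,0],"grip":0},
  {"slide":[0,0,0],"rot":[0,0,0],"grip":0},
  {"slide":[0,0,0],"rot":[0,0,0],"grip":0},
])

```text
time: 26.15
ee_pos: [0.5704, 0.0021, 0.1039]
eef_rot: [0.672, 0.741, -0.0, 0.0]
ft_force: [-4.5, -1.3, 8.0]
width: 0.0674
grip_force: 40.0
```

>>> arm_command([
  {"slide":[0.001,0,0],"rot":[0,0,0],"grip":0},
  {"slide":[0,0,0],"rot":[0,0,0],"grip":0},
  {"slide":[0,0,0],"rot":[0,0,0],"grip":1},
  {"slide":[0,0,0],"rot":[0,0,0],"grip":1},
  {"slide":[0,0,0],"rot":[0,0,0],"grip":1},
  {"slide":[0,0,0.04],"rot":[0,0,0],"grip":1},
  {"slide":[0,0,0.06],"rot":[0,0,0],"grip":1},
  {"slide":[0,0,0.06],"rot":[0,0,0],"grip":1},
])

```text
time: 27.15
ee_pos: [0.5712, 0.0024, 0.2648]
eef_rot: [0.672, 0.741, 0.0, -0.0]
ft_force: [1.8, -0.7, 0.1]
width: 0.087
grip_force: 0.0
```

>>> arm_command([
  {"slide":[0,-0.05,0.03],"rot":[0,0,0],"grip":1},
  {"slide":[0,-0.05,0.01],"rot":[0,0,0],"grip":1},
  {"slide":[0,0,0],"rot":[0,0,0],"grip":1},
  {"slide":[0,0,0],"rot":[0,0,0],"grip":1},
  {"slide":[0,0,0],"rot":[0,0,0],"grip":1},
  {"slide":[0,0,0],"rot":[0,0,0],"grip":1},
  {"slide":[0,0,0],"rot":[0,0,0],"grip":1},
  {"slide":[0,0,0],"rot":[0,0,0],"grip":1},
])

```text
time: 28.15
ee_pos: [0.5715, -0.0975, 0.3031]
eef_rot: [0.672, 0.741, 0.0, 0.0]
ft_force: [0.7, 0.5, 0.1]
width: 0.0869
grip_force: 0.0
```

```bash
python3 look.py .5715 .004 5.7 .133 w4.png
```

```text
[[124.0, 221.0], [246.0, 173.0], [382.0, 268.0], [247.0, 194.0], [172.0, 247.0], [366.0, 138.0], [342.0, 241.0]]
(array([ 0.5726, -0.0042,  9.8198]), np.float64(31.8)) tcp [ 0.5715 -0.0976  0.3031] yaw 5.59 move [0.0011 0.0934] turn 4.23
```

View pics/w4.png

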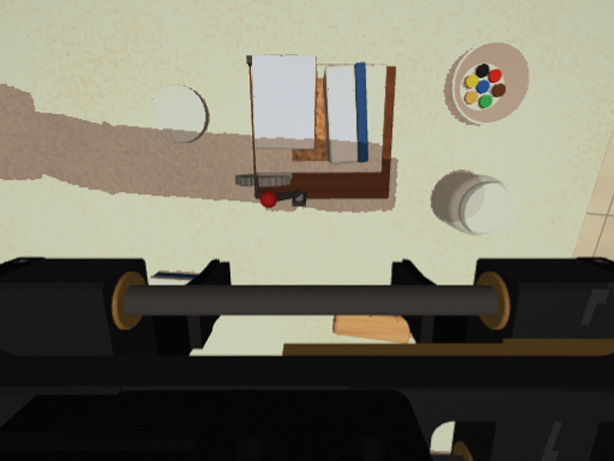

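The picture shows a setback. tin_5 has been shoved towards the hinge (lid 252–316 × 55–149). tin_6 stands on its side on the deck (327–367 × 62–163) with its blue lid facing +x. The pawl, at (268,199), and the deck are fine. I'll measure both tins and mend it.

Run:
```python
from h import *
np.set_printoptions(suppress=True)
w=eyes.camera("wrist")
for n,c,z,L in [("t5",[(252,56),(315,55),(316,149),(255,149)],.093,(.068,.096)),("t6",[(327,66),(365,62),(367,160),(329,163)],.121,(.04,.096))]:
    C=np.array([atz(w,np.array(q)/1.2,z) for q in c]);m=C.mean(0)
    print(n,m.round(4),np.linalg.norm(C[1]-C[0]).round(3),np.linalg.norm(C[2]-C[1]).round(3),np.degrees(np.arctan2(*(C[2]-C[1])[:2])),np.degrees(np.arctan2(*(C[3]-C[0])[:2])))
    for d in (2,5,8): print(fit([w],m[0],m[1],d,z,L=L,span=(.004,.004,2)))
```

```text
t5 [0.5317 0.0132 0.093 ] 0.066 0.095 173.5497534534862 175.04064286036433
(array([0.5308, 0.0145, 5.5553]), np.float64(32.6))
(array([0.5308, 0.0145, 5.5604]), np.float64(32.6))
(array([0.5309, 0.0137, 5.4983]), np.float64(32.6))
t6 [0.5979 0.006  0.121 ] 0.037 0.093 170.67341853143063 172.38352966913968
(array([0.5983, 0.006 , 9.5303]), np.float64(41.1))
(array([0.5983, 0.006 , 9.536 ]), np.float64(41.1))
(array([0.5983, 0.006 , 9.5318]), np.float64(41.1))
```

>>> arm_command([
  {"slide":[0.009,0.05,0],"rot":[0,0,1.3],"grip":0.8},
  {"slide":[0.009,0.053,0],"rot":[0,0,1.3],"grip":0.8},
  {"slide":[0.0085,0,-0.05],"rot":[0,0,1.3],"grip":0.8},
  {"slide":[0,0,-0.06],"rot":[0,0,0],"grip":0.8},
  {"slide":[0,0,-0.05],"rot":[0,0,0],"grip":0.8},
  {"slide":[0,0,-0.03],"rot":[0,0,0],"grip":0.8},
  {"slide":[0,0,-0.01],"rot":[0,0,0],"grip":0.8},
  {"slide":[0,0,0],"rot":[0,0,0],"grip":0.8},
])

```text
time: 29.35
ee_pos: [0.5982, 0.0054, 0.1035]
eef_rot: [0.646, 0.763, 0.0, -0.0]
ft_force: [0.6, -0.8, 0.4]
width: 0.0695
grip_force: 0.0
```

>>> arm_command([
  {"slide":[0,0,-0.003],"rot":[0,0,0],"grip":0.8},
  {"slide":[0,0,0],"rot":[0,0,0],"grip":0},
  {"slide":[0,0,0],"rot":[0,0,0],"grip":0},
  {"slide":[0,0,0],"rot":[0,0,0],"grip":0},
  {"slide":[0,0,0],"rot":[0,0,0],"grip":0},
  {"slide":[0,0,0],"rot":[0,0,0],"grip":0},
  {"slide":[0,0,0],"rot":[0,0,0],"grip":0},
  {"slide":[0,0,0],"rot":[0,0,0],"grip":0},
], newtons=30)

```text
time: 30.35
ee_pos: [0.5981, 0.0053, 0.1003]
eef_rot: [0.646, 0.763, 0.0, 0.0]
ft_force: [1.2, 0.8, 1.7]
width: 0.0398
grip_force: 29.9
```

>>> arm_command([
  {"slide":[0,0,0.03],"rot":[0,0,0],"grip":0},
  {"slide":[0,0,0.06],"rot":[0,0,0],"grip":0},
  {"slide":[0,0,0.06],"rot":[0,0,0],"grip":0},
  {"slide":[-0.014,-0.05,0],"rot":[0,0,-2],"grip":0},
  {"slide":[-0.014,-0.05,0],"rot":[0,0,-2],"grip":0},
  {"slide":[-0.014,-0.05,0],"rot":[0,0,-2],"grip":0},
  {"slide":[-0.014,-0.05,0],"rot":[0,0,-2],"grip":0},
  {"slide":[-0.012,-0.045,0],"rot":[0,0,-2],"grip":0},
])

```text
time: 31.35
ee_pos: [0.5288, -0.2416, 0.2498]
eef_rot: [0.711, 0.703, -0.0, -0.0]
ft_force: [0.1, 0.2, -1.4]
width: 0.0397
grip_force: 29.9
```

>>> arm_command([
  {"slide":[0,0,-0.06],"rot":[0,0,0],"grip":0},
  {"slide":[0,0,-0.06],"rot":[0,0,0],"grip":0},
  {"slide":[0,0,-0.05],"rot":[0,0,0],"grip":0},
  {"slide":[0,0,-0.02],"rot":[0,0,0],"grip":0},
  {"slide":[0,0,-0.01],"rot":[0,0,0],"grip":0},
  {"slide":[0,0,0],"rot":[0,0,0],"grip":0},
  {"slide":[0,0,0],"rot":[0,0,0],"grip":0},
  {"slide":[0,0,0],"rot":[0,0,0],"grip":0},
])

```text
time: 32.35
ee_pos: [0.5306, -0.24, 0.0513]
eef_rot: [0.71, 0.704, 0.0, 0.001]
ft_force: [-0.6, 0.5, -1.7]
width: 0.0397
grip_force: 29.9
```

>>> arm_command([
  {"slide":[0,0,-0.003],"rot":[0,0,0],"grip":0},
  {"slide":[0,0,-0.001],"rot":[0,0,0],"grip":0},
  {"slide":[0,0,0],"rot":[0,0,0],"grip":1},
  {"slide":[0,0,0],"rot":[0,0,0],"grip":1},
  {"slide":[0,0,0],"rot":[0,0,0],"grip":1},
  {"slide":[0,0,0.03],"rot":[0,0,0],"grip":1},
  {"slide":[0,0,0.04],"rot":[0,0,0],"grip":0},
  {"slide":[0.03,0,0],"rot":[0,0,0],"grip":0},
])

```text
time: 33.35
ee_pos: [0.561, -0.2412, 0.1198]
eef_rot: [0.711, 0.703, 0.0, 0.003]
ft_force: [1.3, -0.2, -0.9]
width: 0.0661
grip_force: 0.0
```

>>> arm_command([
  {"slide":[0.025,0,0],"rot":[0,0,0],"grip":0},
  {"slide":[0,0,0],"rot":[0,0,0],"grip":0},
  {"slide":[0,0,0],"rot":[0,0,0],"grip":0},
  {"slide":[0,0,-0.03],"rot":[0,0,0],"grip":0},
  {"slide":[0,0,-0.033],"rot":[0,0,0],"grip":0},
  {"slide":[-0.01,0,0],"rot":[0,0,0],"grip":0},
  {"slide":[-0.01,0,0],"rot":[0,0,0],"grip":0},
  {"slide":[0,0,0],"rot":[0,0,0],"grip":0},
])

```text
time: 34.35
ee_pos: [0.5647, -0.2405, 0.0549]
eef_rot: [0.711, 0.704, 0.0, 0.001]
ft_force: [0.5, -0.7, -0.7]
width: 0.0008
grip_force: 0.0
```

>>> arm_command([
  {"slide":[-0.01,0,0],"rot":[0,0,0],"grip":0},
  {"slide":[-0.01,0,0],"rot":[0,0,0],"grip":0},
  {"slide":[-0.01,0,0],"rot":[0,0,0],"grip":0},
  {"slide":[-0.01,0,0],"rot":[0,0,0],"grip":0},
  {"slide":[-0.01,0,0],"rot":[0,0,0],"grip":0},
  {"slide":[0,0,0.05],"rot":[0,0,0],"grip":0},
  {"slide":[0,0,0.06],"rot":[0,0,0],"grip":1},
  {"slide":[0,0,0.06],"rot":[0,0,0],"grip":1},
])

```text
time: 35.35
ee_pos: [0.5143, -0.2395, 0.2249]
eef_rot: [0.71, 0.704, -0.0, -0.0]
ft_force: [1.3, -1.3, -0.1]
width: 0.0134
grip_force: 0.0
```

Run:
```python
from h import *
w=eyes.camera("wrist")
cv2.imwrite("pics/w5.png",cv2.resize(w["pixels"],(512,384))[:,:,::-1])
for z in (.04,.068): print(z,fit([w],.475,-.24,0,z,span=(.025,.012,8)))
```

```text
0.04 (array([ 0.459 , -0.2382, -0.0377]), np.float64(36.1))
0.068 (array([ 0.4777, -0.2365, -4.7294]), np.float64(44.2))
```

View pics/w5.png

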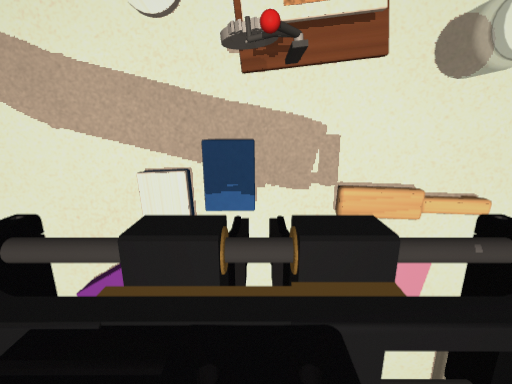

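tin_6 now lies flat, lid up, at (229,175) in the picture, close beside tin_2. Next I re-seat tin_5 on the cork.

>>> arm_command([
  {"slide":[0.003,0.05,0.025],"rot":[0,0,1.5],"grip":1},
  {"slide":[0.003,0.055,0],"rot":[0,0,1.5],"grip":1},
  {"slide":[0.004,0.055,0],"rot":[0,0,1.5],"grip":1},
  {"slide":[0.004,0.055,0],"rot":[0,0,1.5],"grip":1},
  {"slide":[0.003,0.038,0],"rot":[0,0,0],"grip":1},
  {"slide":[0,0,-0.05],"rot":[0,0,0],"grip":1},
  {"slide":[0,0,-0.06],"rot":[0,0,0],"grip":1},
  {"slide":[0,0,-0.04],"rot":[0,0,0],"grip":1},
])

```text
time: 36.4
ee_pos: [0.5305, 0.0131, 0.0954]
eef_rot: [0.672, 0.74, -0.001, -0.001]
ft_force: [-0.3, -0.8, 0.8]
width: 0.0861
grip_force: 0.0
```

>>> arm_command([
  {"slide":[0,0,-0.02],"rot":[0,0,0],"grip":1},
  {"slide":[0,0,-0.014],"rot":[0,0,0],"grip":1},
  {"slide":[0,0,0],"rot":[0,0,0],"grip":1},
  {"slide":[0,0,0],"rot":[0,0,0],"grip":0},
  {"slide":[0,0,0],"rot":[0,0,0],"grip":0},
  {"slide":[0,0,0],"rot":[0,0,0],"grip":0},
  {"slide":[0,0,0],"rot":[0,0,0],"grip":0},
  {"slide":[0,0,0],"rot":[0,0,0],"grip":0},
])

```text
time: 37.4
ee_pos: [0.5324, 0.0133, 0.0648]
eef_rot: [0.672, 0.74, 0.0, 0.0]
ft_force: [-1.4, -1.2, 5.6]
width: 0.0678
grip_force: 30.0
```

>>> arm_command([
  {"slide":[0,0,0.004],"rot":[0,0,0],"grip":0},
  {"slide":[0.013,-0.003,0],"rot":[0,0,0],"grip":0},
  {"slide":[0.013,-0.004,0],"rot":[0,0,0],"grip":0},
  {"slide":[0.013,-0.003,0],"rot":[0,0,0],"grip":0},
  {"slide":[0,0,0],"rot":[0,0,0],"grip":0},
  {"slide":[0,0,-0.003],"rot":[0,0,0],"grip":0},
  {"slide":[0,0,-0.001],"rot":[0,0,0],"grip":0},
  {"slide":[0,0,0],"rot":[0,0,0],"grip":0},
])

```text
time: 38.4
ee_pos: [0.5709, 0.0036, 0.0648]
eef_rot: [0.672, 0.74, 0.0, 0.0]
ft_force: [-2.9, 0.2, 7.4]
width: 0.0679
grip_force: 30.0
```

>>> arm_command([
  {"slide":[0,0,0],"rot":[0,0,0],"grip":1},
  {"slide":[0,0,0],"rot":[0,0,0],"grip":1},
  {"slide":[0,0,0],"rot":[0,0,0],"grip":1},
  {"slide":[0,0,0.05],"rot":[0,0,0],"grip":1},
  {"slide":[0,0,0.06],"rot":[0,0,0],"grip":1},
  {"slide":[0,-0.04,0.045],"rot":[0,0,0],"grip":1},
  {"slide":[0,-0.05,0.035],"rot":[0,0,0],"grip":1},
  {"slide":[0,0,0.04],"rot":[0,0,0],"grip":1},
])

```text
time: 39.4
ee_pos: [0.5703, -0.092, 0.2947]
eef_rot: [0.675, 0.738, -0.001, 0.0]
ft_force: [0.3, 1.3, -0.5]
width: 0.0869
grip_force: 0.0
```

```bash
cat > deckz.py <<'E'
import sys
from h import *
np.set_printoptions(suppress=True)
w=eyes.camera("wrist")
print(fit([w],.5715,.004,5.6,float(sys.argv[1]),span=(.005,.005,2)))
im=w["pixels"];c=proj(w,[.5715,.004,float(sys.argv[1])]).astype(int);print(c)
cv2.imwrite("pics/"+sys.argv[2],cv2.resize(im[max(0,c[1]-75):c[1]+75,c[0]-100:c[0]+100],(800,600),interpolation=cv2.INTER_CUBIC)[:,:,::-1])
E
python3 deckz.py .093 d1.png
```

```text
(array([0.5715, 0.0067, 5.0188]), np.float64(21.2))
[266 100]
```

View pics/d1.png

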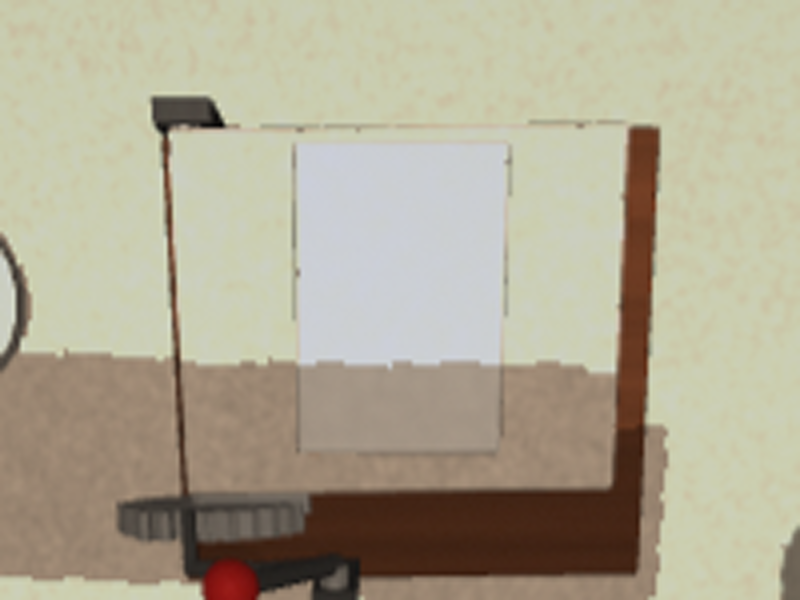

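The lid corners at (295,142), (508,142), (500,452) and (297,452) sit square on the deck.

Run:
```python
from h import *
w=eyes.camera("wrist")
C=np.array([atz(w,np.array(c)/4+[166,25]-.4,.093) for c in [(295,142),(508,142),(500,452),(297,452)]]);print(C.mean(0).round(4),sensors.read_state()["ee_pos"])
```

```text
[0.5729 0.0081 0.093 ] [ 0.57247105 -0.08736744  0.29842234]
```

>>> arm_command([
  {"slide":[-0.022,-0.028,0],"rot":[0,0,-1.1],"grip":1},
  {"slide":[-0.022,-0.028,0],"rot":[0,0,-1.1],"grip":1},
  {"slide":[-0.022,-0.028,0],"rot":[0,0,-1.1],"grip":1},
  {"slide":[-0.022,-0.026,0],"rot":[0,0,-1.1],"grip":1},
  {"slide":[-0.022,0,0],"rot":[0,0,-1.1],"grip":1},
  {"slide":[0,0,0],"rot":[0,0,0],"grip":1},
  {"slide":[0,0,0],"rot":[0,0,0],"grip":1},
  {"slide":[0,0,0],"rot":[0,0,0],"grip":1},
])

```text
time: 40.5
ee_pos: [0.4616, -0.1961, 0.2939]
eef_rot: [0.707, 0.708, 0.0, -0.0]
ft_force: [0.3, 0.7, 0.3]
width: 0.0869
grip_force: 0.0
```

```bash
python3 look.py .459 -.238 0 .04; python3 look.py .382 -.279 2 .028
```

```text
[[251.0, 182.0], [122.0, 223.0], [173.0, 248.0], [365.0, 140.0], [382.0, 267.0]]
(array([ 0.4738, -0.2374, -0.095 ]), np.float64(47.5)) tcp [ 0.4614 -0.1964  0.294 ] yaw 0.04 move [ 0.0124 -0.041 ] turn -0.13
[[367.0, 138.0], [174.0, 247.0], [381.0, 266.0], [124.0, 220.0], [250.0, 182.0], [309.0, 213.0]]
(array([ 0.3798, -0.2731,  0.8673]), np.float64(41.3)) tcp [ 0.4611 -0.1966  0.294 ] yaw 0.0 move [-0.0813 -0.0765] turn 0.86
```

>>> arm_command([
  {"slide":[0.0135,-0.0315,-0.03],"rot":[0,0,0],"grip":0.93},
  {"slide":[0,0,-0.05],"rot":[0,0,0],"grip":0.93},
  {"slide":[0,0,-0.06],"rot":[0,0,0],"grip":0.93},
  {"slide":[0,0,-0.06],"rot":[0,0,0],"grip":0.93},
  {"slide":[0,0,-0.03],"rot":[0,0,0],"grip":0.93},
  {"slide":[0,0,0],"rot":[0,0,0],"grip":0.93},
  {"slide":[0,0,-0.03],"rot":[0,0,0],"grip":0.93},
  {"slide":[0,0,-0.023],"rot":[0,0,0],"grip":0.93},
])

```text
time: 41.8
ee_pos: [0.4757, -0.229, 0.0123]
eef_rot: [0.707, 0.707, 0.0, 0.001]
ft_force: [-0.6, -0.4, 0.5]
width: 0.081
grip_force: 0.0
```

>>> arm_command([
  {"slide":[0,0,0],"rot":[0,0,0],"grip":0.93},
  {"slide":[0,0,0],"rot":[0,0,0],"grip":0},
  {"slide":[0,0,0],"rot":[0,0,0],"grip":0},
  {"slide":[0,0,0],"rot":[0,0,0],"grip":0},
  {"slide":[0,0,0],"rot":[0,0,0],"grip":0},
  {"slide":[0,0,0],"rot":[0,0,0],"grip":0},
  {"slide":[0,0,0],"rot":[0,0,0],"grip":0},
  {"slide":[0,0,0],"rot":[0,0,0],"grip":0},
], newtons=40)

```text
time: 42.8
ee_pos: [0.4754, -0.2287, 0.0126]
eef_rot: [0.707, 0.707, 0.0, 0.001]
ft_force: [-1.7, 1.6, 7.9]
width: 0.0676
grip_force: 40.0
```

>>> arm_command([
  {"slide":[0,0,0.03],"rot":[0,0,0],"grip":0},
  {"slide":[0,0,0.05],"rot":[0,0,0],"grip":0},
  {"slide":[0,0,0.06],"rot":[0,0,0],"grip":0},
  {"slide":[0.02,0.03,0.05],"rot":[0,0,1.4],"grip":0},
  {"slide":[0.027,0.03,0.04],"rot":[0,0,1.4],"grip":0},
  {"slide":[0.025,0.03,0.04],"rot":[0,0,1.4],"grip":0},
  {"slide":[0.0246,0.0287,0.0174],"rot":[0,0,1.4],"grip":0},
  {"slide":[0,0,0],"rot":[0,0,0],"grip":0},
])

```text
time: 43.8
ee_pos: [0.5726, -0.106, 0.3003]
eef_rot: [0.67, 0.743, 0.001, 0.001]
ft_force: [-0.3, -0.2, -2.3]
width: 0.0682
grip_force: 40.0
```

```bash
cat > chk.py <<'E'
import sys
from h import *
np.set_printoptions(suppress=True)
for _ in range(6): w=eyes.camera("wrist")   # 0.3 s to settle
st=sensors.read_state();e=st["ee_pos"];q=st["eef_rot"];yaw=np.degrees(2*np.arctan2(q[1],q[0]))-90
z,h,g=map(float,sys.argv[1:4])   # stack top, tin height, tcp above tin bottom
print("stack",fit([w],.5715,.004,5.6,z,span=(.006,.006,2)))
if h: print("held",[(c,fit([w],e[0]-.0005,e[1]+c,yaw,e[2]-g+h,span=(.003,.004,2))) for c in map(float,sys.argv[4:5])])
print(e.round(4),yaw.round(2),st["width"])
if len(sys.argv)>5: save(w,sys.argv[5],scale=1.5)
E
python3 chk.py .093 .04 .0126 -.009 e1.png
```

```text
stack (array([0.5679, 0.0024, 4.525 ]), np.float64(24.9))
held [(-0.009, (array([ 0.5695, -0.1082,  5.261 ]), np.float64(35.9)))]
[ 0.5704 -0.1107  0.2981] 5.48 0.0677657123778948
```

View pics/e1.png

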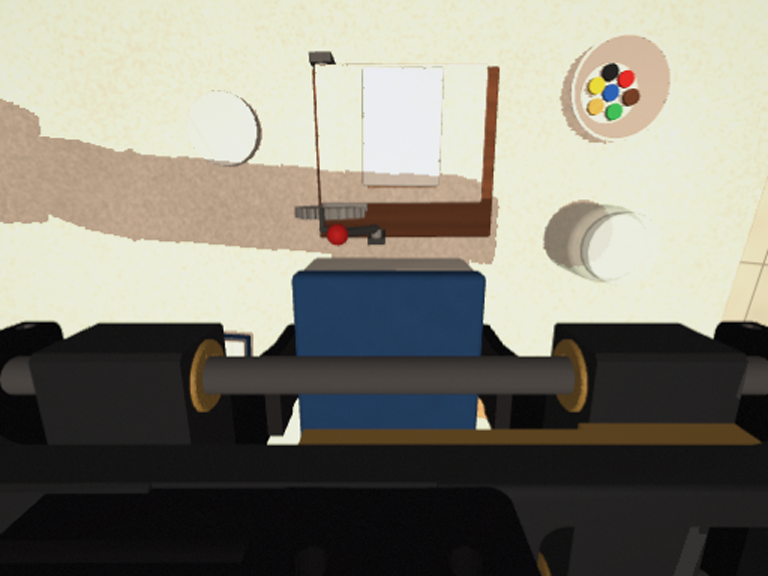

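tin_5 is still on the cork (362–442 × 67–186), and the blue-lidded tin_6 is held level, its front lid edge at row 272.

Run:
```python
from h import *
w=eyes.camera("wrist")
C=np.array([atz(w,np.array(c)/1.5-.2,.093) for c in [(363,67),(442,67),(440,186),(363,185)]]);print(C.round(4),C.mean(0).round(4))
e=sensors.read_state()["ee_pos"];print(e,atz(w,(259.5,272/1.5-.2),e[2]+.0274))
D=np.array([atz(w,np.array(c)/1.5-.2,.053) for c in [(315,65),(487,67),(482,203),(321,205)]]);print(D.round(4),D.mean(0).round(4))
```

```text
[[ 0.5332  0.0487  0.093 ]
 [ 0.5982  0.0549  0.093 ]
 [ 0.6087 -0.0396  0.093 ]
 [ 0.5407 -0.0452  0.093 ]] [0.5702 0.0047 0.093 ]
[ 0.57050151 -0.11049271  0.29820849] [ 0.56637525 -0.07189219  0.32560849]
[[ 0.4861  0.0562  0.053 ]
 [ 0.643   0.0695  0.053 ]
 [ 0.6572 -0.0514  0.053 ]
 [ 0.4982 -0.0686  0.053 ]] [0.5711 0.0014 0.053 ]
```

>>> arm_command([
  {"slide":[0,0.06,0],"rot":[0,0,0.2],"grip":0},
  {"slide":[0,0.06,0],"rot":[0,0,0],"grip":0},
  {"slide":[0,0.0035,-0.05],"rot":[0,0,0],"grip":0},
  {"slide":[0,0,-0.06],"rot":[0,0,0],"grip":0},
  {"slide":[0,0,-0.05],"rot":[0,0,0],"grip":0},
  {"slide":[0,0,-0.018],"rot":[0,0,0],"grip":0},
  {"slide":[0,0,0],"rot":[0,0,0],"grip":0},
  {"slide":[0,0,0],"rot":[0,0,0],"grip":0},
])

```text
time: 45.15
ee_pos: [0.5724, 0.0142, 0.1227]
eef_rot: [0.671, 0.742, 0.001, 0.001]
ft_force: [0.3, 0.6, -1.7]
width: 0.0677
grip_force: 40.0
```

>>> arm_command([
  {"slide":[0,0,-0.005],"rot":[0,0,0],"grip":0},
  {"slide":[0,0,-0.003],"rot":[0,0,0],"grip":0},
  {"slide":[0,0,0],"rot":[0,0,0],"grip":0},
  {"slide":[0,0,0],"rot":[0,0,0],"grip":0},
  {"slide":[0,0,0],"rot":[0,0,0],"grip":0},
  {"slide":[0,0,0],"rot":[0,0,0],"grip":0},
  {"slide":[0,0,0],"rot":[0,0,0],"grip":0},
  {"slide":[0,0,0],"rot":[0,0,0],"grip":0},
])

```text
time: 46.15
ee_pos: [0.5711, 0.014, 0.1125]
eef_rot: [0.671, 0.742, 0.0, 0.0]
ft_force: [0.2, 0.2, -0.6]
width: 0.0681
grip_force: 40.0
```

>>> arm_command([
  {"slide":[-0.0005,-0.001,-0.003],"rot":[0,0,0],"grip":0},
  {"slide":[0,0,-0.002],"rot":[0,0,0],"grip":0},
  {"slide":[0,0,-0.001],"rot":[0,0,0],"grip":0},
  {"slide":[0,0,0],"rot":[0,0,0],"grip":0},
  {"slide":[0,0,0],"rot":[0,0,0],"grip":0},
  {"slide":[0,0,0],"rot":[0,0,0],"grip":0},
  {"slide":[0,0,0],"rot":[0,0,0],"grip":0},
  {"slide":[0,0,0],"rot":[0,0,0],"grip":0},
])

```text
time: 47.15
ee_pos: [0.5706, 0.013, 0.1065]
eef_rot: [0.671, 0.742, 0.0, 0.0]
ft_force: [-0.1, 0.9, -1.8]
width: 0.068
grip_force: 40.0
```

Lower by 1 mm more, release, rise, and go to tin_2, looking on the way.

>>> arm_command([
  {"slide":[0,0,-0.0012],"rot":[0,0,0],"grip":0},
  {"slide":[0,0,0],"rot":[0,0,0],"grip":0},
  {"slide":[0,0,0],"rot":[0,0,0],"grip":1},
  {"slide":[0,0,0],"rot":[0,0,0],"grip":1},
  {"slide":[0,0,0],"rot":[0,0,0],"grip":1},
  {"slide":[0,0,0.04],"rot":[0,0,0],"grip":1},
  {"slide":[0,0,0.06],"rot":[0,0,0],"grip":1},
  {"slide":[0,0,0.06],"rot":[0,0,0],"grip":1},
])

```text
time: 48.15
ee_pos: [0.5702, 0.013, 0.2671]
eef_rot: [0.67, 0.742, -0.0, -0.0]
ft_force: [1.0, -0.2, 0.2]
width: 0.0871
grip_force: 0.0
```

>>> arm_command([
  {"slide":[0,-0.05,0.04],"rot":[0,0,0],"grip":1},
  {"slide":[0,-0.05,0.01],"rot":[0,0,0],"grip":1},
  {"slide":[0,-0.02,0],"rot":[0,0,0],"grip":1},
  {"slide":[0,0,0],"rot":[0,0,0],"grip":1},
  {"slide":[0,0,0],"rot":[0,0,0],"grip":1},
  {"slide":[0,0,0],"rot":[0,0,0],"grip":1},
  {"slide":[0,0,0],"rot":[0,0,0],"grip":1},
  {"slide":[0,0,0],"rot":[0,0,0],"grip":1},
])

```text
time: 49.15
ee_pos: [0.5706, -0.1053, 0.3144]
eef_rot: [0.67, 0.742, 0.0, 0.0]
ft_force: [-0.3, -0.3, 0.3]
width: 0.087
grip_force: 0.0
```

```bash
python3 chk.py .133 0 0
```

```text
stack (array([0.5707, 0.0025, 5.5991]), np.float64(54.1))
[ 0.5706 -0.1058  0.3144] 5.78 0.08665680090533769
```

>>> arm_command([
  {"slide":[-0.046,-0.034,0],"rot":[0,0,-1.2],"grip":1},
  {"slide":[-0.046,-0.034,0],"rot":[0,0,-1.2],"grip":1},
  {"slide":[-0.046,-0.034,-0.007],"rot":[0,0,-1.2],"grip":1},
  {"slide":[-0.048,-0.034,-0.007],"rot":[0,0,-1.2],"grip":1},
  {"slide":[0,0,0],"rot":[0,0,0],"grip":1},
  {"slide":[0,0,0],"rot":[0,0,0],"grip":1},
  {"slide":[0,0,0],"rot":[0,0,0],"grip":1},
  {"slide":[0,0,0],"rot":[0,0,0],"grip":1},
])

```text
time: 50.45
ee_pos: [0.3854, -0.2411, 0.3004]
eef_rot: [0.7, 0.714, 0.0, -0.0]
ft_force: [0.4, -1.2, -0.0]
width: 0.0871
grip_force: 0.0
```

```bash
python3 look.py .38 -.275 1 .028
```

```text
[[367.0, 140.0], [247.0, 180.0], [123.0, 221.0], [173.0, 246.0], [388.0, 270.0], [325.0, 241.0]]
(array([ 0.3787, -0.2787,  1.4235]), np.float64(23.3)) tcp [ 0.385  -0.2415  0.3003] yaw 1.04 move [-0.0063 -0.0372] turn 0.38
```

>>> arm_command([
  {"slide":[-0.005,-0.0365,-0.03],"rot":[0,0,0.4],"grip":1},
  {"slide":[0,0,-0.06],"rot":[0,0,0],"grip":1},
  {"slide":[0,0,-0.06],"rot":[0,0,0],"grip":1},
  {"slide":[0,0,-0.06],"rot":[0,0,0],"grip":1},
  {"slide":[0,0,-0.04],"rot":[0,0,0],"grip":1},
  {"slide":[0,0,0],"rot":[0,0,0],"grip":1},
  {"slide":[0,0,-0.03],"rot":[0,0,0],"grip":1},
  {"slide":[0,0,-0.014],"rot":[0,0,0],"grip":1},
])

```text
time: 51.6
ee_pos: [0.3802, -0.2788, 0.0071]
eef_rot: [0.699, 0.716, 0.0, 0.001]
ft_force: [-0.3, -0.7, -0.0]
width: 0.087
grip_force: 0.0
```

>>> arm_command([
  {"slide":[0,0,0],"rot":[0,0,0],"grip":1},
  {"slide":[0,0,0],"rot":[0,0,0],"grip":0},
  {"slide":[0,0,0],"rot":[0,0,0],"grip":0},
  {"slide":[0,0,0],"rot":[0,0,0],"grip":0},
  {"slide":[0,0,0],"rot":[0,0,0],"grip":0},
  {"slide":[0,0,0],"rot":[0,0,0],"grip":0},
  {"slide":[0,0,0],"rot":[0,0,0],"grip":0},
  {"slide":[0,0,0],"rot":[0,0,0],"grip":0},
])

```text
time: 52.6
ee_pos: [0.3802, -0.2787, 0.0072]
eef_rot: [0.698, 0.716, 0.0, 0.001]
ft_force: [-0.1, -0.0, 7.9]
width: 0.0679
grip_force: 40.0
```

>>> arm_command([
  {"slide":[0,0,0.03],"rot":[0,0,0],"grip":0},
  {"slide":[0,0,0.06],"rot":[0,0,0],"grip":0},
  {"slide":[0,0,0.06],"rot":[0,0,0],"grip":0},
  {"slide":[0.02,0.02,0.055],"rot":[0,0,0.9],"grip":0},
  {"slide":[0.043,0.037,0.025],"rot":[0,0,0.9],"grip":0},
  {"slide":[0.043,0.037,0.025],"rot":[0,0,0.9],"grip":0},
  {"slide":[0.043,0.037,0.025],"rot":[0,0,0.9],"grip":0},
  {"slide":[0.042,0.037,0.023],"rot":[0,0,0.7],"grip":0},
])

```text
time: 53.6
ee_pos: [0.5715, -0.1093, 0.3103]
eef_rot: [0.671, 0.741, -0.0, 0.0]
ft_force: [1.2, 0.4, -1.1]
width: 0.0679
grip_force: 40.0
```

```bash
cat > hold.py <<'E'
import sys
from h import *
np.set_printoptions(suppress=True)
z,h,g=map(float,sys.argv[1:4])
for _ in range(6): w=eyes.camera("wrist")
st=sensors.read_state();e=st["ee_pos"];q=st["eef_rot"];a=2*np.arctan2(q[1],q[0])-np.pi/2
print("stack",fit([w],.5708,.003,5.6,z,span=(.006,.006,2)),"tcp",e.round(4),np.degrees(a).round(2),st["width"].round(4))
R=np.array([[np.cos(a),-np.sin(a)],[np.sin(a),np.cos(a)]])
im=cv2.GaussianBlur(w["pixels"].astype(np.float32),(0,0),.5)
def row(yo):
    U=np.array([proj(w,np.r_[e[:2]+R@[s,yo],e[2]-g+h]) for s in np.linspace(-.026,.026,30)])
    return np.stack([map_coordinates(im[:,:,k],[U[:,1],U[:,0]],order=1) for k in range(3)],1).mean(0)
ys=np.arange(.03,.072,.001);P=np.array([row(y) for y in ys])
for y,c in zip(ys,P): print(round((y-.048)*1000),c.astype(int).tolist(),end="; ")
E
python3 hold.py .133 .028 .0072
```

```text
Traceback (most recent call last):
  File "hold.py", line 7, in <module>
    print("stack",fit([w],.5708,.003,5.6,z,span=(.006,.006,2)),"tcp",e.round(4),np.degrees(a).round(2),st["width"].round(4))
                                                                                                       ^^^^^^^^^^^^^^^^^
AttributeError: 'float' object has no attribute 'round'
```

```bash
sed -i 's/st\["width"\].round(4)/st["width"]/' hold.py; python3 hold.py .133 .028 .0072
```

```text
stack (array([0.5707, 0.0023, 5.5541]), np.float64(56.7)) tcp [ 0.5702 -0.111   0.3094] 5.62 0.0680144460578796
-18 [168, 153, 136]; -17 [168, 153, 136]; -16 [168, 153, 136]; -15 [168, 153, 136]; -14 [168, 153, 136]; -13 [168, 153, 136]; -12 [168, 153, 136]; -11 [169, 153, 137]; -10 [169, 153, 137]; -9 [169, 153, 137]; -8 [169, 154, 137]; -7 [169, 154, 137]; -6 [169, 154, 137]; -5 [166, 151, 134]; -4 [150, 137, 122]; -3 [116, 106, 94]; -2 [76, 72, 69]; -1 [26, 37, 51]; 0 [110, 97, 89]; 1 [157, 129, 110]; 2 [151, 119, 101]; 3 [95, 56, 42]; 4 [86, 47, 34]; 5 [82, 45, 33]; 6 [76, 43, 30]; 7 [77, 44, 29]; 8 [81, 48, 31]; 9 [86, 57, 41]; 10 [88, 61, 47]; 11 [87, 61, 47]; 12 [85, 60, 46]; 13 [86, 61, 47]; 14 [112, 89, 73]; 15 [170, 147, 125]; 16 [176, 152, 130]; 17 [176, 153, 130]; 18 [169, 147, 126]; 19 [116, 110, 106]; 20 [100, 102, 107]; 21 [100, 101, 106]; 22 [101, 103, 108]; 23 [107, 113, 121];
```

>>> arm_command([
  {"slide":[0,0.058,0],"rot":[0,0,0],"grip":0},
  {"slide":[0,0.059,0],"rot":[0,0,0],"grip":0},
  {"slide":[0,0,-0.05],"rot":[0,0,0],"grip":0},
  {"slide":[0,0,-0.06],"rot":[0,0,0],"grip":0},
  {"slide":[0,0,-0.04],"rot":[0,0,0],"grip":0},
  {"slide":[0,0,0],"rot":[0,0,0],"grip":0},
  {"slide":[0,0,0],"rot":[0,0,0],"grip":0},
  {"slide":[0,0,0],"rot":[0,0,0],"grip":0},
])

```text
time: 55.2
ee_pos: [0.5718, 0.0068, 0.1616]
eef_rot: [0.671, 0.741, 0.001, 0.001]
ft_force: [0.1, -0.3, -0.8]
width: 0.0678
grip_force: 40.0
```

>>> arm_command([
  {"slide":[0,0,-0.005],"rot":[0,0,0],"grip":0},
  {"slide":[0,0,-0.002],"rot":[0,0,0],"grip":0},
  {"slide":[0,0,0],"rot":[0,0,0],"grip":0},
  {"slide":[0,0,0],"rot":[0,0,0],"grip":0},
  {"slide":[0,0,0],"rot":[0,0,0],"grip":0},
  {"slide":[0,0,0],"rot":[0,0,0],"grip":0},
  {"slide":[0,0,0],"rot":[0,0,0],"grip":0},
  {"slide":[0,0,0],"rot":[0,0,0],"grip":0},
])

```text
time: 56.2
ee_pos: [0.5706, 0.0067, 0.1524]
eef_rot: [0.671, 0.741, 0.0, 0.0]
ft_force: [0.3, -0.0, -1.6]
width: 0.0678
grip_force: 40.0
```

>>> arm_command([
  {"slide":[0,-0.0007,-0.005],"rot":[0,0,0],"grip":0},
  {"slide":[0,0,-0.003],"rot":[0,0,0],"grip":0},
  {"slide":[0,0,-0.002],"rot":[0,0,0],"grip":0},
  {"slide":[0,0,-0.001],"rot":[0,0,0],"grip":0},
  {"slide":[0,0,0],"rot":[0,0,0],"grip":0},
  {"slide":[0,0,0],"rot":[0,0,0],"grip":0},
  {"slide":[0,0,0],"rot":[0,0,0],"grip":0},
  {"slide":[0,0,0],"rot":[0,0,0],"grip":0},
])

```text
time: 57.2
ee_pos: [0.5706, 0.006, 0.1415]
eef_rot: [0.671, 0.741, 0.0, 0.0]
ft_force: [0.1, 0.3, -1.2]
width: 0.0677
grip_force: 40.0
```

>>> arm_command([
  {"slide":[0,0,-0.0012],"rot":[0,0,0],"grip":0},
  {"slide":[0,0,0],"rot":[0,0,0],"grip":0},
  {"slide":[0,0,0],"rot":[0,0,0],"grip":1},
  {"slide":[0,0,0],"rot":[0,0,0],"grip":1},
  {"slide":[0,0,0],"rot":[0,0,0],"grip":1},
  {"slide":[0,0,0.04],"rot":[0,0,0],"grip":1},
  {"slide":[0,0,0.06],"rot":[0,0,0],"grip":1},
  {"slide":[0,0,0.06],"rot":[0,0,0],"grip":1},
])

```text
time: 58.2
ee_pos: [0.5702, 0.006, 0.302]
eef_rot: [0.671, 0.741, -0.0, -0.0]
ft_force: [0.2, 0.2, 0.9]
width: 0.0872
grip_force: 0.0
```

>>> arm_command([
  {"slide":[0,-0.05,0.02],"rot":[0,0,0],"grip":1},
  {"slide":[0,-0.05,0.01],"rot":[0,0,0],"grip":1},
  {"slide":[0,-0.01,0],"rot":[0,0,0],"grip":1},
  {"slide":[0,0,0],"rot":[0,0,0],"grip":1},
  {"slide":[0,0,0],"rot":[0,0,0],"grip":1},
  {"slide":[0,0,0],"rot":[0,0,0],"grip":1},
  {"slide":[0,0,0],"rot":[0,0,0],"grip":1},
  {"slide":[0,0,0],"rot":[0,0,0],"grip":1},
])

```text
time: 59.2
ee_pos: [0.5706, -0.1036, 0.3302]
eef_rot: [0.671, 0.741, 0.0, 0.0]
ft_force: [0.6, -0.6, 0.6]
width: 0.0874
grip_force: 0.0
```

```bash
python3 chk.py .161 0 0
```

```text
stack (array([ 0.5728, -0.0051,  5.8508]), np.float64(23.6))
[ 0.5706 -0.1041  0.3302] 5.68 0.08710393027370164
```

```bash
cat > prof.py <<'E'
import sys
from h import *
z=float(sys.argv[1]);w=eyes.camera("wrist");im=w["pixels"].astype(np.float32)
a=np.radians(5.6);R=np.array([[np.cos(a),-np.sin(a)],[np.sin(a),np.cos(a)]])
def line(f): 
    U=np.array([proj(w,np.r_[np.array([.571,.004])+R@q,z]) for q in f])
    return np.array([map_coordinates(im[:,:,k],[U[:,1],U[:,0]],order=1) for k in range(3)]).mean(1).astype(int).tolist()
for nm,h,mk in (("y",.048,lambda s,t:(t,s)),("x",.034,lambda s,t:(s,t))):
    for sg in (1,-1):
        print(nm,sg,[(d,line([mk(sg*(h+d/1000),t) for t in np.linspace(-.022,.022,25)])) for d in range(-9,11,1)])
E
python3 prof.py .161
```

```text
y 1 [(-9, [195, 198, 183]), (-8, [195, 198, 182]), (-7, [195, 198, 182]), (-6, [195, 198, 182]), (-5, [195, 198, 182]), (-4, [195, 198, 182]), (-3, [193, 194, 178]), (-2, [187, 179, 162]), (-1, [193, 195, 168]), (0, [194, 196, 168]), (1, [194, 196, 168]), (2, [194, 196, 168]), (3, [194, 196, 168]), (4, [194, 196, 167]), (5, [194, 196, 166]), (6, [194, 195, 166]), (7, [194, 195, 167]), (8, [194, 196, 168]), (9, [194, 196, 168]), (10, [194, 196, 168])]
y -1 [(-9, [148, 134, 120]), (-8, [148, 134, 120]), (-7, [148, 134, 120]), (-6, [148, 134, 120]), (-5, [148, 134, 120]), (-4, [148, 135, 120]), (-3, [148, 135, 120]), (-2, [148, 135, 120]), (-1, [142, 130, 116]), (0, [130, 118, 104]), (1, [128, 113, 98]), (2, [143, 125, 106]), (3, [152, 132, 112]), (4, [152, 132, 112]), (5, [152, 132, 112]), (6, [152, 132, 112]), (7, [151, 131, 111]), (8, [139, 119, 101]), (9, [105, 85, 69]), (10, [72, 47, 33])]
x 1 [(-9, [196, 199, 188]), (-8, [196, 199, 187]), (-7, [196, 199, 187]), (-6, [196, 199, 185]), (-5, [196, 199, 184]), (-4, [196, 199, 185]), (-3, [194, 194, 178]), (-2, [180, 171, 154]), (-1, [180, 179, 159]), (0, [193, 196, 174]), (1, [196, 199, 177]), (2, [196, 199, 177]), (3, [196, 199, 177]), (4, [196, 199, 177]), (5, [196, 199, 178]), (6, [196, 199, 178]), (7, [196, 199, 178]), (8, [196, 199, 177]), (9, [196, 199, 178]), (10, [196, 199, 178])]
x -1 [(-9, [196, 199, 185]), (-8, [196, 199, 184]), (-7, [196, 199, 186]), (-6, [196, 199, 190]), (-5, [196, 199, 191]), (-4, [196, 199, 190]), (-3, [196, 199, 190]), (-2, [196, 199, 189]), (-1, [195, 195, 182]), (0, [183, 177, 158]), (1, [170, 167, 146]), (2, [193, 196, 170]), (3, [196, 199, 174]), (4, [196, 199, 176]), (5, [196, 199, 176]), (6, [196, 199, 176]), (7, [196, 199, 175]), (8, [196, 199, 174]), (9, [196, 199, 174]), (10, [196, 199, 175])]
```

>>> arm_command([
  {"slide":[-0.025,0.052,0],"rot":[0,0,-1.4],"grip":1},
  {"slide":[-0.027,0.053,0],"rot":[0,0,-1.4],"grip":1},
  {"slide":[-0.027,0.053,0],"rot":[0,0,-1.4],"grip":1},
  {"slide":[-0.027,0.053,0],"rot":[0,0,-1.4],"grip":1},
  {"slide":[-0.027,0.053,-0.01],"rot":[0,0,-1.4],"grip":1},
  {"slide":[-0.027,0.053,-0.01],"rot":[0,0,-1.3],"grip":1},
  {"slide":[-0.03,0.053,-0.01],"rot":[0,0,-1.2],"grip":1},
  {"slide":[0,0,0],"rot":[0,0,0],"grip":1},
])

```text
time: 60.55
ee_pos: [0.3773, 0.2702, 0.3001]
eef_rot: [0.727, 0.686, 0.0, 0.0]
ft_force: [0.8, -1.4, 0.9]
width: 0.0874
grip_force: 0.0
```

```bash
sed -i 's/^w=eyes.camera("wrist");t=/for _ in range(6): w=eyes.camera("wrist")\nt=/' look.py; python3 look.py .3757 .2405 -3.8 .028
```

```text
[[384.0, 268.0], [246.0, 177.0], [175.0, 248.0], [251.0, 244.0]]
(array([ 0.3745,  0.2433, -3.5435]), np.float64(31.9)) tcp [0.3811 0.2653 0.3002] yaw -3.91 move [-0.0066 -0.022 ] turn 0.37
```

>>> arm_command([
  {"slide":[-0.0065,-0.022,-0.03],"rot":[0,0,0.4],"grip":1},
  {"slide":[0,0,-0.06],"rot":[0,0,0],"grip":1},
  {"slide":[0,0,-0.06],"rot":[0,0,0],"grip":1},
  {"slide":[0,0,-0.06],"rot":[0,0,0],"grip":1},
  {"slide":[0,0,-0.04],"rot":[0,0,0],"grip":1},
  {"slide":[0,0,0],"rot":[0,0,0],"grip":1},
  {"slide":[0,0,-0.03],"rot":[0,0,0],"grip":1},
  {"slide":[0,0,-0.014],"rot":[0,0,0],"grip":1},
])

```text
time: 61.95
ee_pos: [0.375, 0.244, 0.0069]
eef_rot: [0.728, 0.685, 0.0, 0.0]
ft_force: [-0.1, 0.4, 0.7]
width: 0.0872
grip_force: 0.0
```

>>> arm_command([
  {"slide":[0,0,0],"rot":[0,0,0],"grip":1},
  {"slide":[0,0,0],"rot":[0,0,0],"grip":0},
  {"slide":[0,0,0],"rot":[0,0,0],"grip":0},
  {"slide":[0,0,0],"rot":[0,0,0],"grip":0},
  {"slide":[0,0,0],"rot":[0,0,0],"grip":0},
  {"slide":[0,0,0],"rot":[0,0,0],"grip":0},
  {"slide":[0,0,0],"rot":[0,0,0],"grip":0},
  {"slide":[0,0,0],"rot":[0,0,0],"grip":0},
])

```text
time: 62.95
ee_pos: [0.3746, 0.2441, 0.0068]
eef_rot: [0.728, 0.686, 0.0, 0.0]
ft_force: [-1.6, -2.0, 8.0]
width: 0.0681
grip_force: 40.0
```

>>> arm_command([
  {"slide":[0,0,0.03],"rot":[0,0,0],"grip":0},
  {"slide":[0,0,0.06],"rot":[0,0,0],"grip":0},
  {"slide":[0,0,0.06],"rot":[0,0,0],"grip":0},
  {"slide":[0,0,0.06],"rot":[0,0,1.2],"grip":0},
  {"slide":[0.02,-0.03,0.04],"rot":[0,0,1],"grip":0},
  {"slide":[0.025,-0.046,0.02],"rot":[0,0,1],"grip":0},
  {"slide":[0.025,-0.046,0.02],"rot":[0,0,1],"grip":0},
  {"slide":[0.025,-0.046,0.02],"rot":[0,0,1],"grip":0},
])

```text
time: 63.95
ee_pos: [0.4694, 0.0745, 0.317]
eef_rot: [0.696, 0.718, -0.0, 0.0]
ft_force: [0.7, -0.5, -0.4]
width: 0.0678
grip_force: 40.0
```

>>> arm_command([
  {"slide":[0.025,-0.046,0.02],"rot":[0,0,1],"grip":0},
  {"slide":[0.025,-0.046,0],"rot":[0,0,1],"grip":0},
  {"slide":[0.025,-0.047,0],"rot":[0,0,1],"grip":0},
  {"slide":[0.025,-0.047,0],"rot":[0,0,1],"grip":0},
  {"slide":[0,0,0],"rot":[0,0,0],"grip":0},
  {"slide":[0,0,0],"rot":[0,0,0],"grip":0},
  {"slide":[0,0,0],"rot":[0,0,0],"grip":0},
  {"slide":[0,0,0],"rot":[0,0,0],"grip":0},
])

```text
time: 64.95
ee_pos: [0.5689, -0.1091, 0.3366]
eef_rot: [0.67, 0.742, -0.0, 0.0]
ft_force: [0.5, 0.3, -1.2]
width: 0.0676
grip_force: 40.0
```

```bash
python3 hold.py .161 .028 .0068; python3 prof.py .161 | cut -c1-900
```

```text
stack (array([0.5721, 0.0016, 5.8016]), np.float64(21.7)) tcp [ 0.569  -0.1099  0.3362] 5.79 0.06745485971289293
-18 [165, 118, 52]; -17 [165, 118, 52]; -16 [165, 118, 52]; -15 [165, 118, 52]; -14 [165, 118, 52]; -13 [165, 118, 52]; -12 [166, 118, 52]; -11 [166, 118, 52]; -10 [166, 118, 52]; -9 [166, 118, 52]; -8 [166, 119, 52]; -7 [166, 119, 52]; -6 [166, 119, 52]; -5 [166, 119, 52]; -4 [164, 117, 51]; -3 [149, 106, 46]; -2 [118, 84, 37]; -1 [79, 61, 30]; 0 [34, 47, 34]; 1 [114, 104, 87]; 2 [155, 129, 109]; 3 [143, 112, 95]; 4 [91, 52, 38]; 5 [86, 49, 36]; 6 [81, 47, 34]; 7 [78, 45, 32]; 8 [80, 48, 32]; 9 [84, 53, 37]; 10 [86, 61, 46]; 11 [85, 60, 46]; 12 [84, 60, 46]; 13 [81, 57, 44]; 14 [108, 86, 70]; 15 [168, 145, 123]; 16 [171, 149, 126]; 17 [172, 149, 127]; 18 [166, 144, 123]; 19 [163, 145, 126]; 20 [169, 150, 131]; 21 [169, 150, 131]; 22 [169, 151, 132]; 23 [181, 167, 149]; y 1 [(-9, [221, 223, 209]), (-8, [221, 223, 209]), (-7, [221, 223, 209]), (-6, [221, 223, 208]), (-5, [221, 223, 208]), (-4, [220, 223, 208]), (-3, [219, 220, 205]), (-2, [213, 203, 186]), (-1, [220, 221, 1
[... 915 characters left out ...]
, (0, [219, 221, 199]), (1, [221, 224, 203]), (2, [222, 224, 203]), (3, [222, 224, 203]), (4, [222, 224, 203]), (5, [222, 224, 203]), (6, [222, 224, 203]), (7, [222, 224, 203]), (8, [222, 224, 203]), (9, [222, 224, 203]), (10, [222, 224, 204])]
x -1 [(-9, [222, 224, 213]), (-8, [222, 224, 211]), (-7, [222, 224, 213]), (-6, [222, 224, 217]), (-5, [222, 224, 218]), (-4, [222, 224, 217]), (-3, [222, 224, 217]), (-2, [222, 224, 216]), (-1, [220, 219, 207]), (0, [209, 201, 180]), (1, [185, 182, 160]), (2, [216, 218, 193]), (3, [222, 224, 199]), (4, [222, 224, 201]), (5, [222, 224, 202]), (6, [222, 224, 202]), (7, [222, 224, 201]), (8, [222, 224, 200]), (9, [222, 224, 199]), (10, [222, 224, 200])]
```

>>> arm_command([
  {"slide":[0.001,0.057,0],"rot":[0,0,-0.2],"grip":0},
  {"slide":[0,0.058,0],"rot":[0,0,0],"grip":0},
  {"slide":[0,0,-0.05],"rot":[0,0,0],"grip":0},
  {"slide":[0,0,-0.06],"rot":[0,0,0],"grip":0},
  {"slide":[0,0,-0.04],"rot":[0,0,0],"grip":0},
  {"slide":[0,0,0],"rot":[0,0,0],"grip":0},
  {"slide":[0,0,0],"rot":[0,0,0],"grip":0},
  {"slide":[0,0,-0.005],"rot":[0,0,0],"grip":0},
])

```text
time: 66.3
ee_pos: [0.5714, 0.0052, 0.1834]
eef_rot: [0.672, 0.741, 0.001, 0.001]
ft_force: [0.5, -0.7, -1.4]
width: 0.0679
grip_force: 40.0
```

>>> arm_command([
  {"slide":[0,0,-0.004],"rot":[0,0,0],"grip":0},
  {"slide":[0,0,0],"rot":[0,0,0],"grip":0},
  {"slide":[0,0,0],"rot":[0,0,0],"grip":0},
  {"slide":[0,0,0],"rot":[0,0,0],"grip":0},
  {"slide":[0,0,0],"rot":[0,0,0],"grip":0},
  {"slide":[0,0,0],"rot":[0,0,0],"grip":0},
  {"slide":[0,0,0],"rot":[0,0,0],"grip":0},
  {"slide":[0,0,0],"rot":[0,0,0],"grip":0},
])

```text
time: 67.3
ee_pos: [0.5701, 0.005, 0.1772]
eef_rot: [0.672, 0.741, 0.0, 0.0]
ft_force: [0.0, -0.9, -1.5]
width: 0.0674
grip_force: 40.0
```

>>> arm_command([
  {"slide":[0,0,-0.004],"rot":[0,0,0],"grip":0},
  {"slide":[0,0,-0.003],"rot":[0,0,0],"grip":0},
  {"slide":[0,0,-0.002],"rot":[0,0,0],"grip":0},
  {"slide":[0,0,0],"rot":[0,0,0],"grip":0},
  {"slide":[0,0,0],"rot":[0,0,0],"grip":0},
  {"slide":[0,0,0],"rot":[0,0,0],"grip":0},
  {"slide":[0,0,0],"rot":[0,0,0],"grip":0},
  {"slide":[0,0,0],"rot":[0,0,0],"grip":0},
])

```text
time: 68.3
ee_pos: [0.5701, 0.005, 0.1682]
eef_rot: [0.672, 0.741, 0.0, 0.0]
ft_force: [-0.1, -0.4, -0.8]
width: 0.0677
grip_force: 40.0
```

>>> arm_command([
  {"slide":[0,0,-0.0008],"rot":[0,0,0],"grip":0},
  {"slide":[0,0,0],"rot":[0,0,0],"grip":0},
  {"slide":[0,0,0],"rot":[0,0,0],"grip":1},
  {"slide":[0,0,0],"rot":[0,0,0],"grip":1},
  {"slide":[0,0,0],"rot":[0,0,0],"grip":1},
  {"slide":[0,0,0.04],"rot":[0,0,0],"grip":1},
  {"slide":[0,0,0.06],"rot":[0,0,0],"grip":1},
  {"slide":[0,0,0.05],"rot":[0,0,0],"grip":1},
])

```text
time: 69.3
ee_pos: [0.57, 0.0052, 0.3196]
eef_rot: [0.672, 0.741, 0.0, 0.0]
ft_force: [0.4, -0.1, 0.4]
width: 0.087
grip_force: 0.0
```

>>> arm_command([
  {"slide":[-0.014,0.055,0],"rot":[0,0,-3],"grip":1},
  {"slide":[-0.014,0.058,0],"rot":[0,0,-3],"grip":1},
  {"slide":[-0.014,0.058,0],"rot":[0,0,-3],"grip":1},
  {"slide":[-0.014,0.058,0],"rot":[0,0,-3],"grip":1},
  {"slide":[-0.014,0.058,0],"rot":[0,0,-3],"grip":1},
  {"slide":[-0.014,0.058,-0.01],"rot":[0,0,-3],"grip":1},
  {"slide":[-0.014,0.055,-0.01],"rot":[0,0,-3],"grip":1},
  {"slide":[-0.007,0.025,0],"rot":[0,0,-1],"grip":1},
])

```text
time: 70.3
ee_pos: [0.4626, 0.4331, 0.2962]
eef_rot: [0.8, 0.6, -0.001, -0.001]
ft_force: [0.1, -0.3, 0.1]
width: 0.0872
grip_force: 0.0
```

```bash
python3 look.py .465 .4045 -16.4 .034
```

```text
[[365.0, 140.0], [383.0, 267.0], [247.0, 175.0]]
(array([  0.458 ,   0.4035, -17.331 ]), np.float64(21.7)) tcp [0.4661 0.4287 0.2975] yaw -16.53 move [-0.0081 -0.0252] turn -0.8
```

Run:
```python
from h import *
w=eyes.camera("wrist");t=eyes.camera("top")
for x in (.456,.462,.467): print(fit([w],x,.404,-17,.034,span=(.003,.004,2)))
im=w["pixels"].astype(np.float32);a=np.radians(-17);R=np.array([[np.cos(a),-np.sin(a)],[np.sin(a),np.cos(a)]])
for s in (-1,1):
  o=[]
  for d in range(-10,12):
    U=np.array([proj(w,np.r_[np.array([.460,.404])+R@[s*(.034+d/1000),t_],.034]) for t_ in np.linspace(-.02,.02,25)])
    o.append((d,int(map_coordinates(im.mean(2),[U[:,1],U[:,0]],order=1).mean())))
  print(s,o)
```

```text
(array([  0.4583,   0.4034, -17.141 ]), np.float64(21.9))
(array([  0.4583,   0.4034, -17.141 ]), np.float64(21.9))
(array([  0.4583,   0.4034, -17.1485]), np.float64(21.9))
-1 [(-10, 134), (-9, 135), (-8, 137), (-7, 138), (-6, 138), (-5, 137), (-4, 137), (-3, 134), (-2, 130), (-1, 122), (0, 139), (1, 165), (2, 173), (3, 180), (4, 188), (5, 190), (6, 190), (7, 190), (8, 190), (9, 190), (10, 192), (11, 191)]
1 [(-10, 140), (-9, 141), (-8, 140), (-7, 139), (-6, 138), (-5, 138), (-4, 136), (-3, 136), (-2, 136), (-1, 132), (0, 126), (1, 127), (2, 135), (3, 139), (4, 140), (5, 139), (6, 139), (7, 138), (8, 137), (9, 138), (10, 138), (11, 138)]
```

>>> arm_command([
  {"slide":[-0.006,-0.025,-0.03],"rot":[0,0,-0.6],"grip":1},
  {"slide":[0,0,-0.06],"rot":[0,0,0],"grip":1},
  {"slide":[0,0,-0.06],"rot":[0,0,0],"grip":1},
  {"slide":[0,0,-0.06],"rot":[0,0,0],"grip":1},
  {"slide":[0,0,-0.04],"rot":[0,0,0],"grip":1},
  {"slide":[0,0,0],"rot":[0,0,0],"grip":1},
  {"slide":[0,0,-0.03],"rot":[0,0,0],"grip":1},
  {"slide":[0,0,-0.009],"rot":[0,0,0],"grip":1},
])

```text
time: 71.8
ee_pos: [0.4596, 0.405, 0.0092]
eef_rot: [0.804, 0.594, 0.0, 0.0]
ft_force: [-0.4, 0.2, 0.6]
width: 0.0868
grip_force: 0.0
```

>>> arm_command([
  {"slide":[0,0,0],"rot":[0,0,0],"grip":1},
  {"slide":[0,0,0],"rot":[0,0,0],"grip":0},
  {"slide":[0,0,0],"rot":[0,0,0],"grip":0},
  {"slide":[0,0,0],"rot":[0,0,0],"grip":0},
  {"slide":[0,0,0],"rot":[0,0,0],"grip":0},
  {"slide":[0,0,0],"rot":[0,0,0],"grip":0},
  {"slide":[0,0,0],"rot":[0,0,0],"grip":0},
  {"slide":[0,0,0],"rot":[0,0,0],"grip":0},
])

```text
time: 72.8
ee_pos: [0.4597, 0.4052, 0.0092]
eef_rot: [0.804, 0.595, 0.001, 0.0]
ft_force: [0.8, -1.6, 6.1]
width: 0.0681
grip_force: 40.0
```

>>> arm_command([
  {"slide":[0,0,0.03],"rot":[0,0,0],"grip":0},
  {"slide":[0,0,0.06],"rot":[0,0,0],"grip":0},
  {"slide":[0,0,0.06],"rot":[0,0,0],"grip":0},
  {"slide":[0,0,0.06],"rot":[0,0,2],"grip":0},
  {"slide":[0.01,-0.03,0.05],"rot":[0,0,2],"grip":0},
  {"slide":[0.01,-0.045,0.04],"rot":[0,0,2],"grip":0},
  {"slide":[0.01,-0.05,0.03],"rot":[0,0,2],"grip":0},
  {"slide":[0.01,-0.05,0.03],"rot":[0,0,2],"grip":0},
])

```text
time: 73.8
ee_pos: [0.4989, 0.2285, 0.3692]
eef_rot: [0.748, 0.663, -0.0, 0.0]
ft_force: [1.5, -0.1, -0.8]
width: 0.0675
grip_force: 40.0
```

>>> arm_command([
  {"slide":[0.01,-0.055,0],"rot":[0,0,2],"grip":0},
  {"slide":[0.012,-0.057,0],"rot":[0,0,2],"grip":0},
  {"slide":[0.012,-0.057,0],"rot":[0,0,2],"grip":0},
  {"slide":[0.012,-0.057,0],"rot":[0,0,2],"grip":0},
  {"slide":[0.012,-0.057,0],"rot":[0,0,2.5],"grip":0},
  {"slide":[0.012,-0.057,0],"rot":[0,0,2.2],"grip":0},
  {"slide":[0,0,0],"rot":[0,0,0],"grip":0},
  {"slide":[0,0,0],"rot":[0,0,0],"grip":0},
])

```text
time: 74.8
ee_pos: [0.5689, -0.1091, 0.3681]
eef_rot: [0.671, 0.741, 0.0, -0.001]
ft_force: [-0.5, -0.2, -1.2]
width: 0.0677
grip_force: 40.0
```

```bash
python3 hold.py .189 .034 .0092
```

```text
stack (array([0.5694, 0.0023, 5.2988]), np.float64(39.9)) tcp [ 0.569  -0.109   0.3686] 5.77 0.06788607340420275
-18 [160, 145, 129]; -17 [160, 145, 130]; -16 [160, 145, 130]; -15 [160, 145, 130]; -14 [160, 146, 130]; -13 [160, 146, 130]; -12 [160, 146, 130]; -11 [160, 146, 130]; -10 [160, 146, 130]; -9 [160, 146, 130]; -8 [160, 146, 130]; -7 [160, 146, 130]; -6 [161, 146, 130]; -5 [161, 146, 130]; -4 [161, 146, 130]; -3 [161, 146, 130]; -2 [157, 143, 127]; -1 [140, 127, 113]; 0 [106, 96, 85]; 1 [98, 78, 45]; 2 [103, 74, 20]; 3 [122, 96, 58]; 4 [145, 118, 99]; 5 [96, 62, 48]; 6 [88, 52, 38]; 7 [83, 50, 37]; 8 [80, 48, 34]; 9 [82, 51, 35]; 10 [85, 56, 40]; 11 [85, 60, 46]; 12 [84, 60, 46]; 13 [80, 57, 44]; 14 [92, 69, 54]; 15 [144, 123, 103]; 16 [165, 143, 121]; 17 [165, 143, 121]; 18 [156, 130, 103]; 19 [161, 127, 84]; 20 [164, 129, 84]; 21 [164, 129, 84]; 22 [164, 129, 85]; 23 [173, 141, 92];
```

>>> arm_command([
  {"slide":[0.001,0.057,0],"rot":[0,0,-0.2],"grip":0},
  {"slide":[0,0.0563,0],"rot":[0,0,0],"grip":0},
  {"slide":[0,0,-0.05],"rot":[0,0,0],"grip":0},
  {"slide":[0,0,-0.06],"rot":[0,0,0],"grip":0},
  {"slide":[0,0,-0.04],"rot":[0,0,0],"grip":0},
  {"slide":[0,0,0],"rot":[0,0,0],"grip":0},
  {"slide":[0,0,0],"rot":[0,0,0],"grip":0},
  {"slide":[0,0,-0.005],"rot":[0,0,0],"grip":0},
])

```text
time: 76.1
ee_pos: [0.5714, 0.0037, 0.2156]
eef_rot: [0.672, 0.74, 0.001, 0.001]
ft_force: [0.8, -0.2, -1.2]
width: 0.0679
grip_force: 40.0
```

>>> arm_command([
  {"slide":[0,0,-0.004],"rot":[0,0,0],"grip":0},
  {"slide":[0,0,0],"rot":[0,0,0],"grip":0},
  {"slide":[0,0,0],"rot":[0,0,0],"grip":0},
  {"slide":[0,0,0],"rot":[0,0,0],"grip":0},
  {"slide":[0,0,0],"rot":[0,0,0],"grip":0},
  {"slide":[0,0,0],"rot":[0,0,0],"grip":0},
  {"slide":[0,0,0],"rot":[0,0,0],"grip":0},
  {"slide":[0,0,0],"rot":[0,0,0],"grip":0},
])

```text
time: 77.1
ee_pos: [0.5701, 0.0033, 0.2094]
eef_rot: [0.672, 0.74, 0.0, -0.0]
ft_force: [-0.4, 0.2, -1.5]
width: 0.0677
grip_force: 40.0
```

>>> arm_command([
  {"slide":[0,0.001,-0.005],"rot":[0,0,0],"grip":0},
  {"slide":[0,0,-0.004],"rot":[0,0,0],"grip":0},
  {"slide":[0,0,-0.0015],"rot":[0,0,0],"grip":0},
  {"slide":[0,0,0],"rot":[0,0,0],"grip":0},
  {"slide":[0,0,0],"rot":[0,0,0],"grip":0},
  {"slide":[0,0,0],"rot":[0,0,0],"grip":0},
  {"slide":[0,0,0],"rot":[0,0,0],"grip":0},
  {"slide":[0,0,0],"rot":[0,0,0],"grip":0},
])

```text
time: 78.1
ee_pos: [0.5701, 0.0043, 0.1989]
eef_rot: [0.672, 0.74, 0.0, 0.0]
ft_force: [0.5, 0.0, -1.6]
width: 0.068
grip_force: 40.0
```

>>> arm_command([
  {"slide":[0,0,-0.0008],"rot":[0,0,0],"grip":0},
  {"slide":[0,0,0],"rot":[0,0,0],"grip":0},
  {"slide":[0,0,0],"rot":[0,0,0],"grip":1},
  {"slide":[0,0,0],"rot":[0,0,0],"grip":1},
  {"slide":[0,0,0],"rot":[0,0,0],"grip":1},
  {"slide":[0,0,0.04],"rot":[0,0,0],"grip":1},
  {"slide":[0,0,0.06],"rot":[0,0,0],"grip":1},
  {"slide":[0,0,0.05],"rot":[0,0,0],"grip":1},
])

```text
time: 79.1
ee_pos: [0.57, 0.0044, 0.3504]
eef_rot: [0.672, 0.74, 0.0, 0.0]
ft_force: [0.3, 1.2, 0.5]
width: 0.0873
grip_force: 0.0
```

>>> arm_command([
  {"slide":[0,-0.05,0.01],"rot":[0,0,0],"grip":1},
  {"slide":[0,-0.05,0],"rot":[0,0,0],"grip":1},
  {"slide":[0,-0.01,0],"rot":[0,0,0],"grip":1},
  {"slide":[0,0,0],"rot":[0,0,0],"grip":1},
  {"slide":[0,0,0],"rot":[0,0,0],"grip":1},
  {"slide":[0,0,0],"rot":[0,0,0],"grip":1},
  {"slide":[0,0,0],"rot":[0,0,0],"grip":1},
  {"slide":[0,0,0],"rot":[0,0,0],"grip":1},
])

```text
time: 80.1
ee_pos: [0.5701, -0.1054, 0.3581]
eef_rot: [0.672, 0.74, 0.0, 0.0]
ft_force: [-0.4, -0.1, -1.0]
width: 0.0871
grip_force: 0.0
```

```bash
python3 chk.py .223 0 0; python3 prof.py .223 | cut -c1-800
python3 - <<'E'
from h import *
s=eyes.camera("side");w=eyes.camera("wrist")
a=cv2.resize(s["pixels"][95:245,180:340],(427,400),interpolation=cv2.INTER_CUBIC);b=cv2.resize(w["pixels"][0:200,150:336],(372,400),interpolation=cv2.INTER_CUBIC)
cv2.imwrite("pics/f1.png",np.hstack([a,b])[:,:,::-1])
E
```

```text
stack (array([ 0.5718, -0.0027,  5.4975]), np.float64(23.6))
[ 0.5701 -0.1057  0.3581] 5.48 0.08719284637321238
y 1 [(-9, [193, 196, 180]), (-8, [193, 196, 180]), (-7, [193, 196, 180]), (-6, [193, 196, 180]), (-5, [193, 196, 179]), (-4, [193, 196, 179]), (-3, [192, 194, 178]), (-2, [183, 178, 160]), (-1, [167, 162, 141]), (0, [190, 192, 165]), (1, [192, 194, 166]), (2, [192, 194, 165]), (3, [192, 194, 166]), (4, [192, 194, 165]), (5, [192, 193, 165]), (6, [192, 194, 166]), (7, [192, 194, 166]), (8, [192, 194, 166]), (9, [192, 194, 165]), (10, [192, 194, 166])]
y -1 [(-9, [146, 133, 119]), (-8, [147, 134, 119]), (-7, [146, 134, 119]), (-6, [147, 133, 119]), (-5, [147, 134, 119]), (-4, [147, 134, 119]), (-3, [147, 134, 119]), (-2, [145, 132, 118]), (-1, [130, 118, 105]), (0, [125, 109, 93]), (1, [138, 119, 99]), (2, [149, 129, 109]), (3, [152, 132, 112]), (4, [151, 131, 112]), (5, [152, 132, 112]), (6, [139, 119, 100]), (7, [103, 83, 67]), (8, [71, 46, 32]), (9, [63, 34, 19]), (10, [63, 34, 19])]
x 1 [(-9, [194, 198, 186]), (-8, [194, 198, 185]), (-7, [194, 198, 184]), (-6, [194, 198, 182]), (-5, [194, 198, 182]), (-4, [194, 196, 181]), (-3, [186, 177, 160]), (-2, [172, 168, 150]), (-1, [190, 192, 171]), (0, [194, 197, 176]), (1, [194, 197, 176]), (2, [194, 197, 176]), (3, [194, 197, 175]), (4, [194, 197, 175]), (5, [194, 197, 175]), (6, [194, 197, 175]), (7, [194, 197, 174]), (8, [194, 197, 174]), (9, [194, 197, 174]), (10, [194, 197, 175])]
x -1 [(-9, [195, 198, 186]), (-8, [194, 198, 182]), (-7, [194, 198, 182]), (-6, [194, 198, 185]), (-5, [194, 198, 189]), (-4, [194, 198, 188]), (-3, [194, 198, 188]), (-2, [194, 198, 188]), (-1, [194, 197, 187]), (0, [193, 191, 176]), (1, [174, 165, 147]), (2, [174, 175, 154]), (3, [194, 197, 173]), (4, [194, 197, 173]), (5, [194, 197, 174]), (6, [194, 197, 175]), (7, [194, 197, 174]), (8, [194, 198, 172]), (9, [194, 197, 173]), (10, [194, 197, 175])]
```

View pics/f1.png

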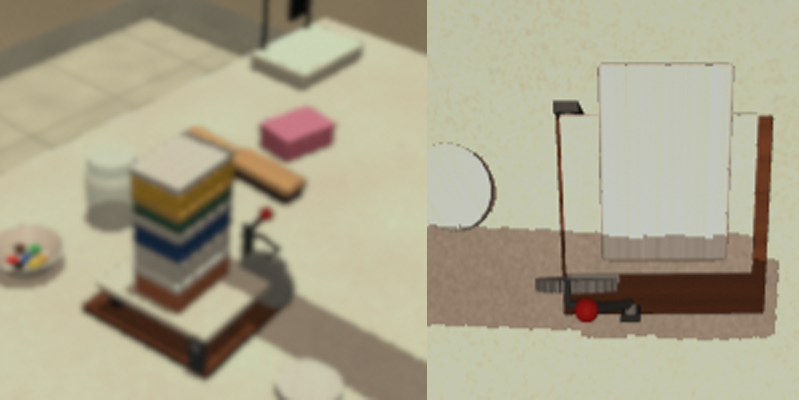

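The column of five tins, at (182,225) in the side half, is straight over the cork. The red ball at (265,214) is back on the robot side, so the pawl is engaged. Brush, jar and dish are still in place.

```bash
python3 -c "
from bench import order
print(order.close_job())"
```

```text
the job is handed in; nothing more can be done
None
```

The job is handed in: the deck is flat with the pawl engaged again, and all five tins present (tin_3 was absent) are stacked flat over the cork, within about 2 mm by my measurements, after one mid-run spill that I picked up and re-stacked.

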